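# Box the painted tiles and put the kit caddy away

## Robot

A 6-joint arm with a two-finger parallel gripper is mounted at the origin on the work surface. World frame = base frame: x ahead of the robot, y to its left, z up, the work surface at z = 0. Lengths are in m, angles in rad, forces in N, time in s.
With the tool pointing down it reaches from about 0.35 to 0.725 m from the base axis. Payload 6 kg.
Tool frame: the origin (TCP) lies on the mounting face of the last link; the fingertips stand 173 mm ahead of it and the grasp point (between the pads) lies 155 mm ahead of it; x points along the fingers, z is the direction in which the jaws open and shut, and the axes are right-handed (so a half turn about x gives the same grasp; the last joint's range is limited). The gripper opens to 85 mm and grips with 20 to 120 N. Pads are 22 mm wide; open, the fingers measure 114 mm over their backs; the gripper's body (76 mm by 85 mm) begins 54 mm behind the grasp point. The pads swing forward as they close: fully open they stand 13 mm farther back than shut.
Start: joints at [1.513, 0.04, 0.085, 0, -1.615, -0.334], TCP at [0.229, 0.555, 0.405] pointing down, gripper open.
Joint ranges: [-2.56, 2.56], [-1.29, 2.01], [-1.08, 1.49], [-3.29, 1.98], [-2.81, -0.18], [-2.99, 2.99]. Speed limits (rad/s): [2.57, 2.57, 3.01, 3.14, 3.14, 3.14].

## Interface

Orientations are given as a 3x3 rotation matrix whose columns are the frame's x, y, z axes.
In Python, from rig import status, camera, camera_info, arm gives the robot as it stands. The module is installed in compiled form; this text tells all that it offers.
- The arm moves only by the tool play_rows, never from a script. Its argument "moves" is a list of rows, each an object of numbers: "hand": the closure, from -1 (fully open) to 1 (shut); "tx", "ty", "tz": the shift along the world's x, y, z in m; "rx", "ry", "rz": the turn, a rotation vector about the world's x, y, z in degrees. A call has 1 to 8 rows; each row shifts and turns the commanded pose from where the row before left it; what a row does not reach is not made up. A row lasts 1/8 s, in which the tool goes at most 62.5 mm and 10.7 degrees, less where a joint would pass 70% of its speed; a pose out of reach is approached as far as the arm can. A call is refused whole if a number of a shift passes 0.0625 or a number of a turn 10.7, either way. A call with a gripper value outside its range is refused whole. The fingers move at their own pace and stop on an object; "force" is the grip in N (left out, the last holds). Time passes only in rows, so rows that do not move let the fingers close. It gives the time, the measured TCP pose, the force and the opening at its end, in the units of the state.
- status.sense(): the state, without advancing time (a new reading comes with each control period).
- camera(name): name is "side" or "top"; returns the picture (384x512x3 uint8, red, green, blue); there is no depth.
- camera_info(name): a dict with "K" (3x3 intrinsics, pixels), "pose" (4x4, takes a point from camera to world coordinates). Camera axes: x right, y down, z forward; pixel columns grow to the right and rows downward; lengths in m; the calibration is good to about 2 mm. A picture is of the moment at which its call begins. camera_info takes no time and is no camera call.
- arm.job_done(): hands the job in, once; it reports no verdict.
The state is a dict: "t": time; "q": joint angles; "joint_velocities": joint speeds; "joint_torque": joint torques, N m; "eef_pos": TCP position; "eef_rot": TCP orientation; "force": force on the tool from outside, world axes, zero at the start; "torque": the same for the moment, N m; "grip_width": finger opening in m.
Only numpy, scipy, OpenCV 4.12 (cv2) and the standard library are available. Lean on these libraries where they do the work, as an engineer would, in place of code of your own. Each camera call takes 0.05 s, during which the arm holds its last target. There are 200 camera calls.

## Task

Stack all the loose painted tiles into one neat pile, pick the pile up as a whole and put it in the grey caddy's tile well, tilting it so that one edge goes in first along a wall and then letting it down flat. Stand the two loose amber ink bottles upright in the caddy's bottle bay, before or after the tiles. When everything is in, walk the heavy caddy forward into the empty bay of the rack until its far side is flush against the stop rail, sliding it without lifting or tipping it (pushing its two near corners by turns keeps it straight), and leave everything else on the table alone.

Things in the scene. Friction and masses are not known exactly. Their poses are not given: they have to be found in the camera images.
- caddy: open kit caddy: grey steel trough, 1.2 kg, slides when pushed with 5 to 15 N; outside 72.5 mm deep (x), 180 wide (y), 34 high, plate 5 mm. Origin: centre of its underside; x points to the rack, away from the robot, y left, z up. Between its two full-width long walls (62.5 mm inside): tile well, finger room beside it (26 mm left, 29 mm right), bottle bay at the right (-y) end
- tile_well (a point): centre of the tile well's floor, 5 mm above the table, axes as the caddy's. The well is 62.5 mm (x, between the long walls) by 64 mm (y), 29 mm deep. Its left and right sides are only stubs 4 mm thick reaching 9 mm in from each long wall, which leaves a finger notch 44 mm wide, down to the floor, in the middle of each side
- bottle_bay (a point): centre of the bottle bay's floor, 5 mm above the table, axes as the caddy's. The bay is 62.5 mm (x) by 41 mm (y), 29 mm deep: the two bottles stand in it one behind the other along x, clear of each other and the walls by about 3 mm
- far_left (a point): the caddy's far left bottom corner (caddy frame x +36.25, y +90 mm, z 0)
- far_right (a point): the caddy's far right bottom corner (caddy frame x +36.25, y -90 mm, z 0)
- bay_stop (a point): middle of the empty bay of the fixed dark steel rack, on the near face of its stop rail (30 mm high), at table height. x points away from the robot, square to the rail, y left along it. The bay is 244 mm wide between two cheeks 45 mm high that reach 75 mm towards the robot. Filled caddies, not to be handled, stand in the bays on both sides (bottles 93 mm high)
- tile1_mid (a point): a painted white ceramic tile, 60 x 60 x 7 mm, 60 g, square-edged, lying flat, painted side up (up to four are there, absent ones read None); the point is its centre, half-way up; x and y are parallel to its edges, z up
- tile2_mid (a point): a painted white ceramic tile, 60 x 60 x 7 mm, 60 g, square-edged, lying flat, painted side up (up to four are there, absent ones read None); the point is its centre, half-way up; x and y are parallel to its edges, z up
- tile3_mid (a point): a painted white ceramic tile, 60 x 60 x 7 mm, 60 g, square-edged, lying flat, painted side up (up to four are there, absent ones read None); the point is its centre, half-way up; x and y are parallel to its edges, z up
- tile4_mid (a point): a painted white ceramic tile, 60 x 60 x 7 mm, 60 g, square-edged, lying flat, painted side up (up to four are there, absent ones read None); the point is its centre, half-way up; x and y are parallel to its edges, z up
- ink1_mid (a point): a small amber ink bottle standing upright: round body 26 mm in diameter and 66 mm high, with a white pointed nozzle on top, 90 mm high in all, 45 g; the point is on its axis, 45 mm above its foot, z up along the axis
- ink2_mid (a point): a small amber ink bottle standing upright: round body 26 mm in diameter and 66 mm high, with a white pointed nozzle on top, 90 mm high in all, 45 g; the point is on its axis, 45 mm above its foot, z up along the axis
- blower: black rubber blower bulb on its foot, 60 mm in diameter, 116 mm high; a bystander, to be left alone; origin at the centre of its underside
- alcohol: clear squeeze bottle with a white nozzle, 42 mm in diameter, 152 mm high; a bystander, to be left alone; origin at the centre of its underside
- tumbler: glass tumbler, 76 mm in diameter, 100 mm high; a bystander, to be left alone; origin at the centre of its underside
- nib_dish: small white dish, 68 mm in diameter, 30 mm high; a bystander, to be left alone; origin at the centre of its underside
- ink_brush: brush lying on the table, 170 mm long; a bystander, to be left alone
- varnish: glass jar with a black lid, 52 mm in diameter, 70 mm high; a bystander, to be left alone; origin at the centre of its underside

How it is judged:
On the way, in this order (a step that is already met when the one before it is completed fails the run):
1. all the tiles together, held as one pile, are tilted into the mouth of the tile well (each tilted over 4 degrees, within 22 mm of the well's centre; the lowest under 42 mm above its floor) (angle between tile1_mid's own z axis and vertical between 0.07 and 0.7 rad and horizontal distance between each of tile1_mid, tile2_mid, tile3_mid, tile4_mid and tile_well below 0.022 m and z of each of tile1_mid, tile2_mid, tile3_mid, tile4_mid in the frame of tile_well below 0.065 m and angle between tile2_mid's own z axis and vertical between 0.07 and 0.7 rad and angle between tile3_mid's own z axis and vertical between 0.07 and 0.7 rad and angle between tile4_mid's own z axis and vertical between 0.07 and 0.7 rad and z of any of tile1_mid, tile2_mid, tile3_mid, tile4_mid in the frame of tile_well below 0.042 m), for 0.1 s.
2. all the tiles lie flat in the tile well and both bottles stand in the bottle bay, with the caddy still short of the rail by more than 25 mm (horizontal distance between each of tile1_mid, tile2_mid, tile3_mid, tile4_mid and tile_well below 0.005 m and z of tile1_mid in the frame of tile_well between 0 and 0.028 m and angle between each of tile1_mid, tile2_mid, tile3_mid, tile4_mid's own z axis and vertical below 0.06 rad and z of tile2_mid in the frame of tile_well between 0 and 0.028 m and z of tile3_mid in the frame of tile_well between 0 and 0.028 m and z of tile4_mid in the frame of tile_well between 0 and 0.028 m and x of ink1_mid in the frame of bottle_bay between -0.03 and 0.03 m and y of ink1_mid in the frame of bottle_bay between -0.02 and 0.02 m and z of each of ink1_mid, ink2_mid in the frame of bottle_bay below 0.05 m and angle between each of ink1_mid, ink2_mid's own z axis and vertical below 0.15 rad and x of ink2_mid in the frame of bottle_bay between -0.03 and 0.03 m and y of ink2_mid in the frame of bottle_bay between -0.02 and 0.02 m and x of caddy in the frame of bay_stop below -0.061 m), for 0.2 s.
At the end, for the whole second after the job is handed in: every tile lies flat in the tile well (centre within 5 mm of the well's centre line, at most 28 mm above its floor, tilt under 0.06 rad), both ink bottles stand in the bottle bay (tilt under 0.15 rad), and the caddy is at rest in the bay with both far corners within 6 mm of the stop rail (horizontal distance between each of tile1_mid, tile2_mid, tile3_mid, tile4_mid and tile_well below 0.005 m and z of tile1_mid in the frame of tile_well between 0 and 0.028 m and angle between each of tile1_mid, tile2_mid, tile3_mid, tile4_mid's own z axis and vertical below 0.06 rad and z of tile2_mid in the frame of tile_well between 0 and 0.028 m and z of tile3_mid in the frame of tile_well between 0 and 0.028 m and z of tile4_mid in the frame of tile_well between 0 and 0.028 m and x of ink1_mid in the frame of bottle_bay between -0.03 and 0.03 m and y of ink1_mid in the frame of bottle_bay between -0.02 and 0.02 m and z of each of ink1_mid, ink2_mid in the frame of bottle_bay below 0.05 m and angle between each of ink1_mid, ink2_mid's own z axis and vertical below 0.15 rad and x of ink2_mid in the frame of bottle_bay between -0.03 and 0.03 m and y of ink2_mid in the frame of bottle_bay between -0.02 and 0.02 m and x of each of far_left, far_right in the frame of bay_stop above -0.006 m and y of caddy in the frame of bay_stop between -0.035 and 0.035 m and linear speed of caddy below 0.02 m/s); the robot touches nothing.
It fails at once if a bystander is moved by more than 30 mm or knocked over (distance of any of blower, alcohol, tumbler, nib_dish, ink_brush, varnish from where it was at the start of the episode above 0.03 m or angle between any of blower, alcohol, tumbler, nib_dish, varnish's own z axis and vertical above 0.5 rad).
It fails at once if the caddy is lifted by more than 12 mm or tipped by more than 7 degrees (height (world z) of caddy above 0.012 m or angle between caddy's own z axis and vertical above 0.12 rad).
Of tile1, tile2, tile3, tile4 only 2 to 4 are there at a start; the rules pass over those that are not, and their reading is None.
At some moment in a run one of tile1, tile2, tile3, tile4 may be knocked a few centimetres aside while the robot is not near it.
It also fails if it takes over 210 s, if anything falls off the work surface, if the arm or the gripper's body presses on something with over 40 N, if the wrist force passes 120 N, or if a joint passes its speed limit or range.

## Working session

There is one attempt and no reset: what is moved stays moved. The work goes in short steps, Python scripts to look and compute and a tool call to move; the robot and the scene stay as the last step left them, time stands still between calls to the robot, and variables do not carry over. Pictures are saved under pics/ and viewed, about 12 in all and at most 16, crops included, and the job is handed in when it is done.

Besides the shell and the picture viewer there is one more tool, called after "Emit:" in YAML: its name, and indented under it one key for each argument. play_rows: Moves the arm, as the interface text tells. Its arguments: {"type":"object","properties":{"moves":{"type":"array"},"force":{"type":"number"}},"required":["moves"]}

```bash
mkdir -p pics; python3 - <<'E'
from rig import status,camera,camera_info
import cv2,numpy as np
np.set_printoptions(precision=4,suppress=True)
s=status.sense();print(s)
for n in("top","side"):
    im=camera(n);cv2.imwrite(f"pics/{n}0.png",im[:,:,::-1]);i=camera_info(n);print(n,i["K"],i["pose"])
E
```

```text
{'t': 0.0, 'q': array([ 1.5127,  0.0408,  0.0838, -0.0005, -1.6155, -0.3337]), 'joint_velocities': array([ 0.0001,  0.0009, -0.002 , -0.0002, -0.0009,  0.0007]), 'joint_torque': array([ -0.001 , -36.8213,  34.741 ,   6.9326,  -0.0055,   0.    ]), 'eef_pos': array([0.229 , 0.5546, 0.4037]), 'eef_rot': array([[-0.0006,  0.9242, -0.3818],
       [-0.0017, -0.3818, -0.9242],
       [-1.    ,  0.0001,  0.0018]]), 'force': array([ 0.713 ,  0.3355, -0.3969]), 'torque': array([0.0172, 0.0385, 0.0004]), 'grip_width': 0.08552715026790884}
top [[433.5878   0.     251.5696]
 [  0.     433.5878 201.2907]
 [  0.       0.       1.    ]] [[ 0.006  -0.9841  0.1776  0.2462]
 [-0.9998 -0.0027  0.0192 -0.0071]
 [-0.0184 -0.1777 -0.9839  1.2209]
 [ 0.      0.      0.      1.    ]]
side [[359.1776   0.     257.3844]
 [  0.     359.1776 193.622 ]
 [  0.       0.       1.    ]] [[ 0.7195 -0.3976  0.5695 -0.0951]
 [-0.6944 -0.4291  0.5777 -0.575 ]
 [ 0.0147 -0.811  -0.5848  0.644 ]
 [ 0.      0.      0.      1.    ]]
```

```bash
python3 -c "
import cv2
for n in('top','side'):
    im=cv2.imread(f'pics/{n}0.png');cv2.imwrite(f'pics/{n}0b.png',cv2.resize(im,(800,600),interpolation=cv2.INTER_CUBIC))"
```

```text
(no output)
```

View pics/top0b.png

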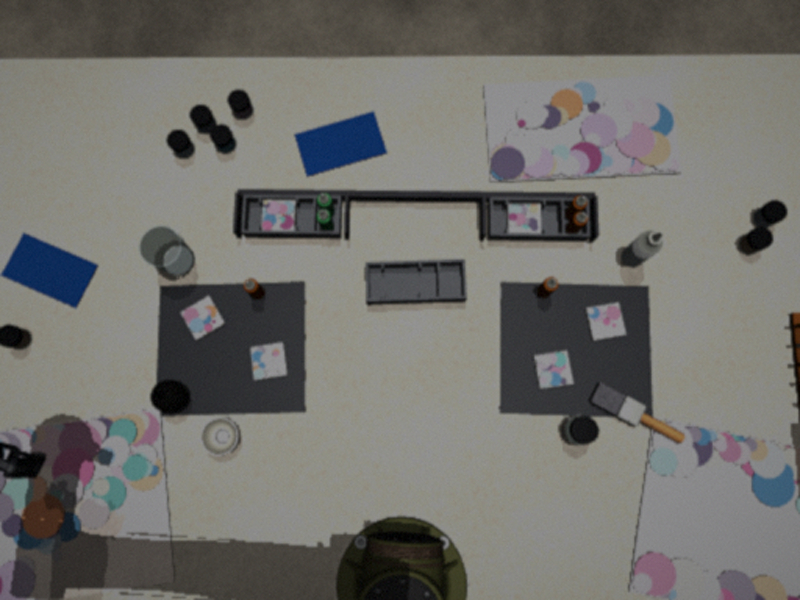

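View pics/side0b.png

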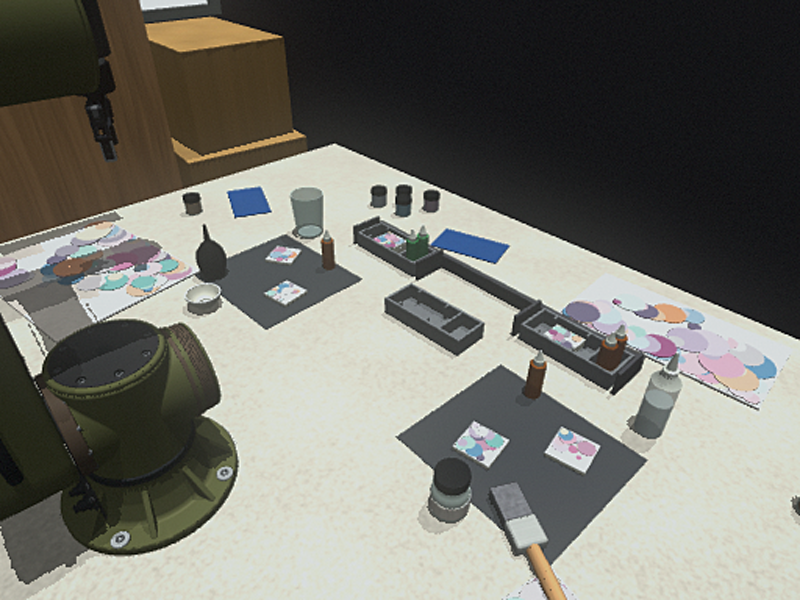

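The top view shows four tiles, two on each mat at about (203,317), (268,361), (606,321), (554,369). The loose bottles are at (254,287) and (549,286), and the caddy is at (416,282) in front of the empty bay.

```bash
cat > vis.py <<'E'
import cv2,numpy as np
from rig import status,camera,camera_info
np.set_printoptions(precision=4,suppress=True)
def ray(n,u,v):
    i=camera_info(n);d=i["pose"][:3,:3]@np.linalg.inv(i["K"])@[u,v,1];return i["pose"][:3,3],d
def onz(n,u,v,z):
    o,d=ray(n,u,v);return (o+d*(z-o[2])/d[2])
def proj(n,p):
    i=camera_info(n);P=np.linalg.inv(i["pose"]);q=i["K"]@(P[:3,:3]@p+P[:3,3]);return q[:2]/q[2]
def tri(p1,p2):
    (o,d),(o2,e)=ray("top",*p1),ray("side",*p2)
    A=np.c_[d,-e];s=np.linalg.lstsq(A,o2-o,rcond=None)[0];a,b=o+d*s[0],o2+e*s[1]
    return (a+b)/2,np.linalg.norm(a-b)
def grab(n,name=None):
    im=camera(n)[:,:,::-1].copy()
    if name: cv2.imwrite(f"pics/{name}.png",im)
    return im
def up(im,k=4): return cv2.resize(im,None,fx=k,fy=k,interpolation=cv2.INTER_CUBIC)
def blobs(im,mask,lo,hi,k=4):
    cs,_=cv2.findContours(mask,cv2.RETR_EXTERNAL,cv2.CHAIN_APPROX_NONE)
    return [c for c in cs if lo<cv2.contourArea(c)/k/k<hi]
def tiles(im,z=.007,k=4,thr=75,lo=250,hi=1100):
    """bright blobs on the dark mats: centre xy, yaw deg mod 90, side lengths mm"""
    b=up(im,k);m=(b.max(2)>thr).astype(np.uint8)*255
    m=cv2.morphologyEx(m,cv2.MORPH_OPEN,np.ones((7,7)))
    out=[]
    for c in blobs(im,m,lo,hi,k):
        px=(c[:,0,:]+.5)/k-.5
        w=np.array([onz("top",u,v,z)[:2] for u,v in px],np.float32)
        (x,y),(a,h),t=cv2.minAreaRect(w*1000)
        if .75<a/h<1.33: out.append((x/1000,y/1000,t%90,a,h))
    return out
def amber(im,k=4):
    b=up(im,k);h=cv2.cvtColor(b,cv2.COLOR_BGR2HSV)
    return h,b
E
python3 - <<'E'
from vis import *
top=cv2.imread("pics/top0.png");side=cv2.imread("pics/side0.png")
for (u,v) in [(250,205),(160,240),(262,180),(350,184)]: print(u,v,top[v,u])
for t in tiles(top): print("tile",np.round(t,3))
for n,im,lo in(("top",top,15),("side",side,40)):
    b=up(im);h=cv2.cvtColor(b,cv2.COLOR_BGR2HSV)
    m=((h[:,:,0]<14)&(h[:,:,1]>120)&(h[:,:,2]>35)).astype(np.uint8)*255
    for c in blobs(im,m,lo,900):
        r=cv2.boundingRect(c);print(n,np.array(r)/4,cv2.contourArea(c)/16)
cv2.imwrite("pics/c1.png",cv2.resize(top[160:200,225:305],None,fx=10,fy=10,interpolation=cv2.INTER_CUBIC))
for nm,p in dict(rackL=(150,150),rackTop=(285,122)).items(): pass
for q in [(235,167),(297,166),(299,190),(236,195)]: print(q,onz("top",*q,.034),onz("top",*q,0))
for q in [(224,128),(307,128),(309,155),(222,153)]: print("rail",q,onz("top",*q,.03))
for nm,q,z in [("blower",(109,253),.05),("dish",(142,279),.03),("varn",(371,275),.07),("brush",(380,252),.01),("brush2",(437,282),.01),("alc",(414,157),.1),("tumb",(113,165),.1)]: print(nm,onz("top",*q,z))
E
```

```text
250 205 [141 148 150]
160 240 [50 47 46]
262 180 [86 83 80]
350 184 [19 49 90]
top [ 14.25 316.5   26.75  27.25] 522.5
top [509.5  222.     2.5   10.25] 15.8125
top [508.25 209.5    3.75  11.  ] 30.6875
top [506.75 200.5    5.25   7.75] 29.375
top [156.   179.5   10.     8.25] 24.8125
top [347.25 178.5   10.     8.5 ] 26.125
top [366.75 135.25   9.     9.75] 25.71875
top [366.25 125.5    9.25  10.25] 28.53125
(235, 167) [0.5587 0.0634 0.034 ] [0.5676 0.0655 0.    ]
(297, 166) [ 0.5618 -0.1114  0.034 ] [ 0.5708 -0.1144  0.    ]
(299, 190) [ 0.4928 -0.1161  0.034 ] [ 0.4998 -0.1192  0.    ]
(236, 195) [0.4781 0.0596 0.034 ] [0.4848 0.0615 0.    ]
rail (224, 128) [0.6756 0.0969 0.03  ]
rail (307, 128) [ 0.6755 -0.1418  0.03  ]
rail (309, 155) [ 0.5951 -0.1462  0.03  ]
rail (222, 153) [0.6009 0.1013 0.03  ]
blower [0.3144 0.4003 0.05  ]
dish [0.2458 0.3125 0.03  ]
varn [ 0.2597 -0.2969  0.07  ]
brush [ 0.3232 -0.3395  0.01  ]
brush2 [ 0.2426 -0.4902  0.01  ]
alc [ 0.5693 -0.4163  0.1   ]
tumb [0.5465 0.3873 0.1   ]
```

View pics/c1.png

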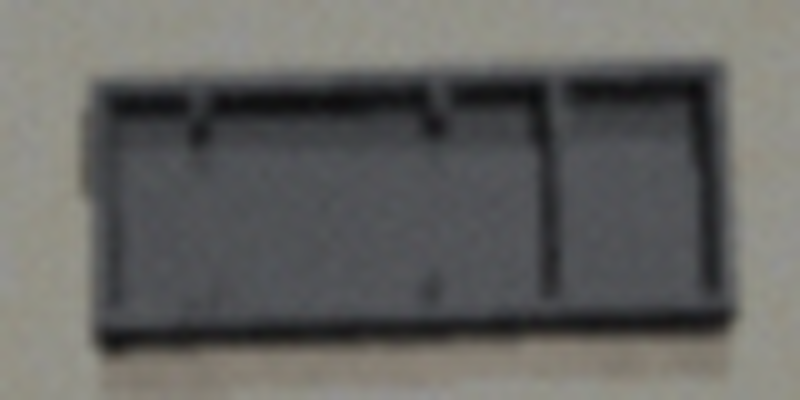

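Crop of the caddy: rim corners lie at about (95,82), (722,62), (735,312), (98,330). The stubs are at about x=200 and 438, and the partition is at about x=556.

```bash
sed -i 's/cv2.RETR_EXTERNAL/cv2.RETR_LIST/' vis.py; python3 - <<'E'
from vis import *
top=cv2.imread("pics/top0.png");side=cv2.imread("pics/side0.png")
for t in tiles(top): print("tile",np.round(t,3))
# caddy: dark blob between mats
b=up(top);g=cv2.cvtColor(b,cv2.COLOR_BGR2GRAY)
m=((g<105)*255).astype(np.uint8);m[:640]=0;m[820:]=0;m[:,:880]=0;m[:,1240:]=0
c=max(blobs(top,m,400,4000),key=cv2.contourArea);px=(c[:,0,:]+.5)/4-.5
w=np.array([onz("top",u,v,.034)[:2] for u,v in px])*1000
r=cv2.minAreaRect(w.astype(np.float32));print("caddy box z34",r)
# far, left, right edges by line fits
def fit(sel,ax):
    p=w[sel];A=np.polyfit(p[:,1-ax],p[:,ax],1);return A
x,y=w[:,0],w[:,1]
far=fit((x>x.max()-12)&(y<y.max()-15)&(y>y.min()+15),0);print("far x=",far,"yaw",-np.degrees(np.arctan(far[0])))
mid=(x>x.min()+20)&(x<x.max()-12)
for nm,s in(("left",mid&(y>0)),("right",mid&(y<-50))): print(nm,fit(s,1))
# profile along the far wall inside, 6..9 mm inward of outer far edge at rim height
for off in(7,9,11):
    ys=np.arange(70,-125,-1.);P=[proj("top",np.array([far[0]*yy+far[1]-off,yy,34])/1000) for yy in ys]
    v=cv2.remap(cv2.cvtColor(top,6).astype(np.float32),np.float32([P])[:,:,0],np.float32([P])[:,:,1],1)[0]
    print(off,[int(i) for i in v])
# bottles
S=[]
h=cv2.cvtColor(up(side),cv2.COLOR_BGR2HSV)
m=((h[:,:,0]<15)&(h[:,:,1]>90)&(h[:,:,2]>30)).astype(np.uint8)*255
for c in blobs(side,m,60,900): print("side",np.array(cv2.boundingRect(c))/4,cv2.contourArea(c)/16)
for q in((161,184),(352,183)): print("bottle top z60",onz("top",*q,.06),onz("top",*q,.03))
E
```

```text
Traceback (most recent call last):
  File "vis.py", line 29, in tiles
    w=np.array([onz("top",u,v,z)[:2] for u,v in px],np.float32)
                ~~~^^^^^^^^^^^^^
  File "vis.py", line 7, in onz
    o,d=ray(n,u,v);return (o+d*(z-o[2])/d[2])
        ~~~^^^^^^^
  File "vis.py", line 5, in ray
    i=camera_info(n);d=i["pose"][:3,:3]@np.linalg.inv(i["K"])@[u,v,1];return i["pose"][:3,3],d
ValueError: time passes only in moves, steps and waits
```

```bash
sed -i 's/^from rig.*/from rig import status,camera\nimport rig,functools\ncamera_info=functools.lru_cache(None)(rig.camera_info)/' vis.py; cat > m1.py <<'E'
from vis import *
top=cv2.imread("pics/top0.png");side=cv2.imread("pics/side0.png")
for t in tiles(top): print("tile",np.round(t,3))
# caddy: dark blob between mats
b=up(top);g=cv2.cvtColor(b,cv2.COLOR_BGR2GRAY)
m=((g<105)*255).astype(np.uint8);m[:640]=0;m[820:]=0;m[:,:880]=0;m[:,1240:]=0
c=max(blobs(top,m,400,4000),key=cv2.contourArea);px=(c[:,0,:]+.5)/4-.5
w=np.array([onz("top",u,v,.034)[:2] for u,v in px])*1000
r=cv2.minAreaRect(w.astype(np.float32));print("caddy box z34",r)
# far, left, right edges by line fits
def fit(sel,ax):
    p=w[sel];A=np.polyfit(p[:,1-ax],p[:,ax],1);return A
x,y=w[:,0],w[:,1]
far=fit((x>x.max()-12)&(y<y.max()-15)&(y>y.min()+15),0);print("far x=",far,"yaw",-np.degrees(np.arctan(far[0])))
mid=(x>x.min()+20)&(x<x.max()-12)
for nm,s in(("left",mid&(y>0)),("right",mid&(y<-50))): print(nm,fit(s,1))
# profile along the far wall inside, 6..9 mm inward of outer far edge at rim height
for off in(7,9,11):
    ys=np.arange(70,-125,-1.);P=[proj("top",np.array([far[0]*yy+far[1]-off,yy,34])/1000) for yy in ys]
    v=cv2.remap(cv2.cvtColor(top,6).astype(np.float32),np.float32([P])[:,:,0],np.float32([P])[:,:,1],1)[0]
    print(off,[int(i) for i in v])
# bottles
S=[]
h=cv2.cvtColor(up(side),cv2.COLOR_BGR2HSV)
m=((h[:,:,0]<15)&(h[:,:,1]>90)&(h[:,:,2]>30)).astype(np.uint8)*255
for c in blobs(side,m,60,900): print("side",np.array(cv2.boundingRect(c))/4,cv2.contourArea(c)/16)
for q in((161,184),(352,183)): print("bottle top z60",onz("top",*q,.06),onz("top",*q,.03))
E
python3 m1.py
```

```text
tile [ 0.368 -0.27   8.549 63.857 63.614]
tile [ 0.381  0.242  9.179 64.182 63.599]
tile [ 0.455 -0.368 10.154 63.779 63.359]
tile [ 0.46   0.367 31.743 63.946 63.457]
tile [ 0.568  0.419  0.885 54.746 52.512]
tile [ 0.572  0.429 51.206 86.273 74.294]
caddy box z34 ((519.977783203125, -22.237075805664062), (81.28418731689453, 181.87948608398438), 2.0999960899353027)
far x= [ -0.0339 558.8807] yaw 1.9414218999179362
left [ 0.094 18.001]
right [   0.0336 -129.6455]
7 [126, 117, 107, 95, 83, 74, 65, 54, 45, 36, 29, 27, 24, 22, 21, 20, 22, 23, 26, 24, 22, 22, 22, 22, 23, 24, 24, 26, 29, 33, 38, 46, 54, 53, 52, 51, 43, 37, 31, 27, 23, 22, 24, 27, 26, 25, 24, 23, 23, 23, 23, 23, 23, 23, 24, 23, 23, 23, 23, 23, 23, 23, 23, 23, 24, 26, 27, 26, 26, 25, 24, 23, 22, 22, 22, 22, 23, 23, 24, 25, 26, 26, 27, 27, 26, 26, 26, 26, 26, 27, 28, 28, 27, 24, 22, 25, 28, 31, 41, 51, 58, 58, 58, 54, 45, 38, 33, 29, 26, 24, 23, 22, 22, 23, 24, 24, 24, 24, 24, 24, 23, 23, 22, 22, 24, 24, 23, 22, 21, 27, 34, 42, 52, 61, 64, 59, 55, 48, 42, 35, 32, 29, 27, 26, 26, 26, 27, 28, 28, 27, 26, 26, 28, 29, 29, 28, 28
[... 1326 characters left out ...]
 40, 40, 40, 39, 37, 35, 34, 32, 31, 37, 42, 46, 50, 53, 54, 51, 47, 46, 45, 43, 43, 42, 42, 42, 42, 42, 42, 41, 41, 42, 42, 42, 42, 42, 41, 39, 38, 32, 27, 23, 28, 33, 41, 52, 63, 67, 64, 62, 58, 53, 48, 46, 44, 43, 44, 43, 44, 44, 45, 44, 42, 41, 41, 40, 41, 40, 39, 39, 40, 40, 40, 39, 39, 40, 41, 42, 44, 43, 44, 43, 41, 40, 34, 28, 24, 27, 30, 37, 51, 65, 77, 89, 100, 112, 125, 136, 139, 142, 144, 144, 144, 144, 143, 143, 143, 144]
side [336.25 237.25  12.    17.75] 66.65625
side [419.   194.5   20.    12.25] 140.40625
side [ 34.25 165.25  24.25  11.25] 160.59375
bottle top z60 [0.5034 0.2651 0.06  ] [0.51   0.2721 0.03  ]
bottle top z60 [ 0.5072 -0.2584  0.06  ] [ 0.5139 -0.2649  0.03  ]
```

Emit:
play_rows:
  moves:
    - {"hand":-1,"tx":0.0385,"ty":-0.0313,"tz":-0.0175,"rz":9}
    - {"tx":0.0385,"ty":-0.0313,"tz":-0.0175,"rz":9}
    - {"tx":0.0385,"ty":-0.0313,"tz":-0.0175,"rz":9}
    - {"tx":0.0385,"ty":-0.0313,"tz":-0.0175,"rz":9}
    - {"tx":0.0385,"ty":-0.0313,"tz":-0.0175,"rz":9}
    - {"tx":0.0385,"ty":-0.0313,"tz":-0.0175,"rz":9}
    - {}
    - {}
  force: 30

```text
validation failed for argument at $.mo...
```

Emit:
play_rows:
  moves:
    - {"hand":-1,"tx":0.0385,"ty":-0.0313,"tz":-0.0175,"rx":0,"ry":0,"rz":9}
    - {"hand":-1,"tx":0.0385,"ty":-0.0313,"tz":-0.0175,"rx":0,"ry":0,"rz":9}
    - {"hand":-1,"tx":0.0385,"ty":-0.0313,"tz":-0.0175,"rx":0,"ry":0,"rz":9}
    - {"hand":-1,"tx":0.0385,"ty":-0.0313,"tz":-0.0175,"rx":0,"ry":0,"rz":9}
    - {"hand":-1,"tx":0.0385,"ty":-0.0313,"tz":-0.0175,"rx":0,"ry":0,"rz":9}
    - {"hand":-1,"tx":0.0385,"ty":-0.0313,"tz":-0.0175,"rx":0,"ry":0,"rz":9}
    - {"hand":-1,"tx":0,"ty":0,"tz":0,"rx":0,"ry":0,"rz":0}
  force: 30

```text
t: 0.98
eef_pos: [0.4617, 0.3643, 0.2971]
eef_rot: [[-0.003, 0.854, 0.521], [-0.003, 0.521, -0.854], [-1.0, -0.004, 0.002]]
force: [-0.1, 0.5, 0.2]
grip_width: 0.0856
```

Emit:
play_rows:
  moves:
    - {"hand":-1,"tx":-0.0015,"ty":0.003,"tz":-0.056}
    - {"hand":-1,"tz":-0.055}
    - {"hand":-1,"tz":-0.015}
    - {"hand":-0.6}
    - {"hand":-0.1}
    - {"hand":0.2}
    - {"hand":0.2}
    - {"hand":0.2}

```text
validation failed for argument at $.mo...
```

Emit:
play_rows:
  moves:
    - {"hand":-1,"tx":-0.0015,"ty":0.003,"tz":-0.056,"rx":0,"ry":0,"rz":0}
    - {"hand":-1,"tx":0,"ty":0,"tz":-0.055,"rx":0,"ry":0,"rz":0}
    - {"hand":-1,"tx":0,"ty":0,"tz":-0.015,"rx":0,"ry":0,"rz":0}
    - {"hand":-0.6,"tx":0,"ty":0,"tz":0,"rx":0,"ry":0,"rz":0}
    - {"hand":0.2,"tx":0,"ty":0,"tz":0,"rx":0,"ry":0,"rz":0}
    - {"hand":0.2,"tx":0,"ty":0,"tz":0,"rx":0,"ry":0,"rz":0}
    - {"hand":0.2,"tx":0,"ty":0,"tz":0,"rx":0,"ry":0,"rz":0}
    - {"hand":0.2,"tx":0,"ty":0,"tz":0,"rx":0,"ry":0,"rz":0}

```text
t: 1.98
eef_pos: [0.4602, 0.3711, 0.1797]
eef_rot: [[0.007, 0.852, 0.524], [0.006, 0.524, -0.852], [-1.0, 0.009, -0.001]]
force: [1.4, -1.4, 9.3]
grip_width: 0.0343
```

Emit:
play_rows:
  moves:
    - {"hand":-1,"tx":0,"ty":0,"tz":0.012,"rx":0,"ry":0,"rz":0}
    - {"hand":-1,"tx":0,"ty":0,"tz":0,"rx":0,"ry":0,"rz":0}
    - {"hand":-1,"tx":0,"ty":0,"tz":0.05,"rx":0,"ry":0,"rz":0}
    - {"hand":-1,"tx":0,"ty":0,"tz":0,"rx":0,"ry":0,"rz":0}

```text
t: 2.48
eef_pos: [0.4595, 0.3707, 0.2409]
eef_rot: [[0.006, 0.852, 0.524], [0.006, 0.524, -0.852], [-1.0, 0.008, -0.002]]
force: [-0.5, 0.1, -0.2]
grip_width: 0.0856
```

```bash
python3 - <<'E'
from vis import *
t=grab("top","top1");s=grab("side","side1")
for a in tiles(t): print(np.round(a,3))
cv2.imwrite("pics/c2.png",np.hstack([up(t[150:270,80:200],3),up(s[120:240,120:240],3)]))
print(status.sense()["eef_pos"])
E
```

```text
[ 0.368 -0.27   8.782 65.199 64.757]
[ 0.381  0.242  9.355 64.988 64.755]
[ 0.456 -0.368  9.925 64.754 64.432]
[ 0.459  0.366 31.362 61.5   61.679]
[0.4586 0.3699 0.2364]
```

View pics/c2.png

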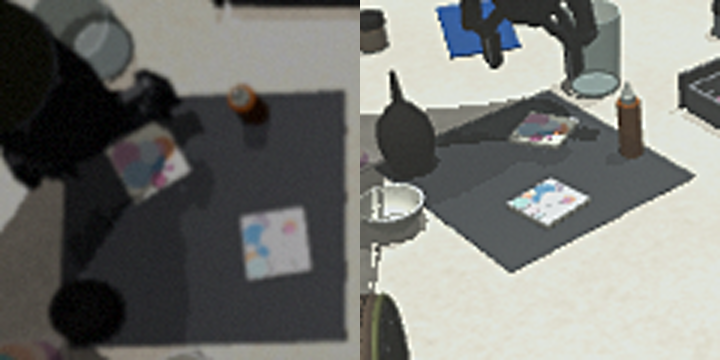

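The tile has not moved; it is at (0.459, 0.366). The fingers closed while the arm was still descending, so I'll let it settle before closing.

Emit:
play_rows:
  moves:
    - {"hand":-1,"tx":0,"ty":-0.005,"tz":-0.035,"rx":-0.34,"ry":0.34,"rz":0}
    - {"hand":-1,"tx":0,"ty":0,"tz":-0.02,"rx":0,"ry":0,"rz":0}
    - {"hand":-1,"tx":0,"ty":0,"tz":-0.0114,"rx":0,"ry":0,"rz":0}
    - {"hand":-1,"tx":0,"ty":0,"tz":0,"rx":0,"ry":0,"rz":0}
    - {"hand":-1,"tx":0,"ty":0,"tz":0,"rx":0,"ry":0,"rz":0}

```text
t: 3.2
eef_pos: [0.4589, 0.3652, 0.1703]
eef_rot: [[-0.005, 0.852, 0.524], [-0.005, 0.523, -0.852], [-1.0, -0.007, 0.002]]
force: [-0.4, 0.0, -0.2]
grip_width: 0.0855
```

Emit:
play_rows:
  moves:
    - {"hand":-0.5,"tx":0,"ty":0,"tz":0,"rx":0,"ry":0,"rz":0}
    - {"hand":-0.2,"tx":0,"ty":0,"tz":0,"rx":0,"ry":0,"rz":0}
    - {"hand":-0.2,"tx":0,"ty":0,"tz":0,"rx":0,"ry":0,"rz":0}
    - {"hand":-0.2,"tx":0,"ty":0,"tz":0,"rx":0,"ry":0,"rz":0}

```text
t: 3.7
eef_pos: [0.4588, 0.3651, 0.1704]
eef_rot: [[-0.005, 0.852, 0.524], [-0.005, 0.523, -0.852], [-1.0, -0.006, 0.002]]
force: [-0.8, -0.0, 5.3]
grip_width: 0.0587
```

Emit:
play_rows:
  moves:
    - {"hand":0.2,"tx":0,"ty":0,"tz":0.001,"rx":0,"ry":0,"rz":0}
    - {"hand":0.2,"tx":0,"ty":0,"tz":0.03,"rx":0,"ry":0,"rz":0}
    - {"hand":0.2,"tx":0,"ty":0,"tz":0.02,"rx":0,"ry":0,"rz":-4}
    - {"hand":0.2,"tx":-0.026,"ty":-0.041,"tz":0,"rx":0,"ry":0,"rz":-6}
    - {"hand":0.2,"tx":-0.026,"ty":-0.041,"tz":0,"rx":0,"ry":0,"rz":-6}
    - {"hand":0.2,"tx":-0.026,"ty":-0.041,"tz":0,"rx":0,"ry":0,"rz":-6}
    - {"hand":0.2,"tx":0,"ty":0,"tz":0,"rx":0,"ry":0,"rz":0}
    - {"hand":0.2,"tx":0,"ty":0,"tz":0,"rx":0,"ry":0,"rz":0}

```text
t: 4.7
eef_pos: [0.3806, 0.2417, 0.2203]
eef_rot: [[-0.008, 0.986, 0.166], [-0.003, 0.166, -0.986], [-1.0, -0.008, 0.002]]
force: [0.6, 0.4, 0.2]
grip_width: 0.0585
```

Emit:
play_rows:
  moves:
    - {"hand":0.2,"tx":0.0004,"ty":0.0003,"tz":-0.022,"rx":0.17,"ry":-0.46,"rz":0}
    - {"hand":0.2,"tx":0,"ty":0,"tz":-0.014,"rx":0,"ry":0,"rz":-0.2}
    - {"hand":0.2,"tx":0,"ty":0,"tz":-0.006,"rx":0,"ry":0,"rz":0}
    - {"hand":0.2,"tx":0,"ty":0,"tz":0,"rx":0,"ry":0,"rz":0}
    - {"hand":0.2,"tx":0,"ty":0,"tz":0,"rx":0,"ry":0,"rz":0}

```text
t: 5.32
eef_pos: [0.3812, 0.2423, 0.1784]
eef_rot: [[0.001, 0.987, 0.163], [-0.0, 0.163, -0.987], [-1.0, 0.0, 0.0]]
force: [0.1, 0.1, -0.4]
grip_width: 0.0588
```

Emit:
play_rows:
  moves:
    - {"hand":-0.9,"tx":0,"ty":0,"tz":0,"rx":0,"ry":0,"rz":0}
    - {"hand":-1,"tx":0,"ty":0,"tz":0,"rx":0,"ry":0,"rz":0}
    - {"hand":-1,"tx":0,"ty":0,"tz":0.03,"rx":0,"ry":0,"rz":0}
    - {"hand":-1,"tx":0,"ty":-0.02,"tz":0.04,"rx":0,"ry":0,"rz":0}
    - {"hand":-1,"tx":-0.002,"ty":-0.06,"tz":0.01,"rx":0,"ry":0,"rz":0}
    - {"hand":-1,"tx":-0.002,"ty":-0.06,"tz":0,"rx":0,"ry":0,"rz":0}
    - {"hand":-1,"tx":-0.002,"ty":-0.06,"tz":0,"rx":0,"ry":0,"rz":0}
    - {"hand":-1,"tx":-0.002,"ty":-0.06,"tz":0,"rx":0,"ry":0,"rz":0}

```text
t: 6.32
eef_pos: [0.3724, -0.0196, 0.2588]
eef_rot: [[0.002, 0.987, 0.164], [0.0, 0.164, -0.987], [-1.0, 0.002, -0.0]]
force: [1.8, 0.3, 0.6]
grip_width: 0.0851
```

```bash
python3 - <<'E'
from vis import *
t=grab("top","top2")
for a in tiles(t): print(np.round(a,3))
print(status.sense()["eef_pos"])
E
```

```text
[ 0.368 -0.27   8.749 65.894 65.624]
[ 0.392  0.246 10.994 51.356 66.091]
[ 0.455 -0.368  9.759 65.567 64.803]
[ 0.3718 -0.025   0.2589]
```

Emit:
play_rows:
  moves:
    - {"hand":-1,"tx":-0.001,"ty":-0.06,"tz":0,"rx":0,"ry":0,"rz":0}
    - {"hand":-1,"tx":-0.001,"ty":-0.06,"tz":0,"rx":0,"ry":0,"rz":0}
    - {"hand":-1,"tx":-0.001,"ty":-0.06,"tz":0,"rx":0,"ry":0,"rz":0}
    - {"hand":-1,"tx":-0.001,"ty":-0.06,"tz":-0.01,"rx":0,"ry":0,"rz":0}
    - {"hand":-1,"tx":0,"ty":0,"tz":-0.02,"rx":0,"ry":0,"rz":0}
    - {"hand":-1,"tx":0,"ty":0,"tz":0,"rx":0,"ry":0,"rz":0}
    - {"hand":-1,"tx":0,"ty":0,"tz":0,"rx":0,"ry":0,"rz":0}

```text
t: 7.25
eef_pos: [0.3694, -0.2575, 0.2292]
eef_rot: [[0.001, 0.986, 0.164], [-0.001, 0.164, -0.986], [-1.0, 0.001, 0.001]]
force: [0.1, 0.2, -0.2]
grip_width: 0.0855
```

```bash
python3 - <<'E'
from vis import *
t=grab("top","top3")
for z in(.007,.014):
  for a in tiles(t,z): print(np.round(a,3))
cv2.imwrite("pics/c3.png",up(t[190:270,120:220],6))
E
```

```text
[ 0.383  0.244  8.841 70.514 66.664]
[ 0.658  0.243 89.312 92.799 73.092]
[ 0.382  0.243  8.841 70.108 66.28 ]
[ 0.656  0.241 89.312 92.264 72.67 ]
```

View pics/c3.png

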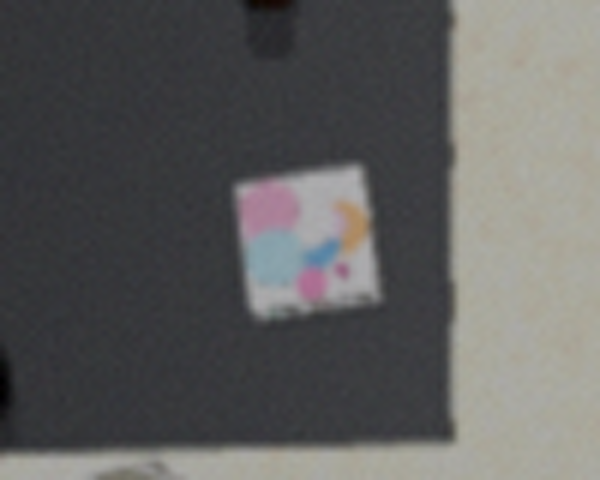

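The two-tile stack stands neatly at (0.382, 0.243). Next is tile A.

Emit:
play_rows:
  moves:
    - {"hand":-1,"tx":-0.0014,"ty":-0.0125,"tz":-0.02,"rx":0,"ry":0,"rz":-0.6}
    - {"hand":-1,"tx":0,"ty":0,"tz":-0.025,"rx":0,"ry":0,"rz":0}
    - {"hand":-1,"tx":0,"ty":0,"tz":-0.013,"rx":0,"ry":0,"rz":0}
    - {"hand":-1,"tx":0,"ty":0,"tz":0,"rx":0,"ry":0,"rz":0}
    - {"hand":-1,"tx":0,"ty":0,"tz":0,"rx":0,"ry":0,"rz":0}
    - {"hand":-0.5,"tx":0,"ty":0,"tz":0,"rx":0,"ry":0,"rz":0}
    - {"hand":-0.2,"tx":0,"ty":0,"tz":0,"rx":0,"ry":0,"rz":0}
    - {"hand":0.2,"tx":0,"ty":0,"tz":0,"rx":0,"ry":0,"rz":0}

```text
t: 8.3
eef_pos: [0.368, -0.2706, 0.1714]
eef_rot: [[0.002, 0.988, 0.152], [-0.001, 0.152, -0.988], [-1.0, 0.002, 0.001]]
force: [-0.3, 1.6, 5.2]
grip_width: 0.0588
```

Emit:
play_rows:
  moves:
    - {"hand":0.2,"tx":0,"ty":0,"tz":0.0,"rx":0,"ry":0,"rz":0}
    - {"hand":0.2,"tx":0,"ty":0,"tz":0.03,"rx":0,"ry":0,"rz":0}
    - {"hand":0.2,"tx":0,"ty":0,"tz":0.02,"rx":0,"ry":0,"rz":0}
    - {"hand":0.2,"tx":0,"ty":0,"tz":0,"rx":0,"ry":0,"rz":0}

```text
t: 8.8
eef_pos: [0.368, -0.2706, 0.2216]
eef_rot: [[0.003, 0.988, 0.152], [-0.001, 0.152, -0.988], [-1.0, 0.003, 0.002]]
force: [1.0, -0.5, -0.3]
grip_width: 0.0586
```

Emit:
play_rows:
  moves:
    - {"hand":0.2,"tx":0.001,"ty":0.03,"tz":0.01,"rx":0,"ry":0,"rz":0}
    - {"hand":0.2,"tx":0.002,"ty":0.06,"tz":0,"rx":0,"ry":0,"rz":0}
    - {"hand":0.2,"tx":0.002,"ty":0.06,"tz":0,"rx":0,"ry":0,"rz":0}
    - {"hand":0.2,"tx":0.002,"ty":0.06,"tz":0,"rx":0,"ry":0,"rz":0}
    - {"hand":0.2,"tx":0.002,"ty":0.06,"tz":0,"rx":0,"ry":0,"rz":0}
    - {"hand":0.2,"tx":0.002,"ty":0.06,"tz":0,"rx":0,"ry":0,"rz":0.5}
    - {"hand":0.2,"tx":0.002,"ty":0.06,"tz":0,"rx":0,"ry":0,"rz":0}
    - {"hand":0.2,"tx":0,"ty":0.06,"tz":0,"rx":0,"ry":0,"rz":0}

```text
t: 9.8
eef_pos: [0.3799, 0.1815, 0.2292]
eef_rot: [[-0.0, 0.987, 0.161], [-0.001, 0.161, -0.987], [-1.0, -0.0, 0.001]]
force: [0.8, -0.4, 0.3]
grip_width: 0.0591
```

Emit:
play_rows:
  moves:
    - {"hand":0.2,"tx":0,"ty":0.05,"tz":0,"rx":0,"ry":0,"rz":0}
    - {"hand":0.2,"tx":0,"ty":0.012,"tz":0,"rx":0,"ry":0,"rz":0}
    - {"hand":0.2,"tx":0,"ty":0,"tz":0,"rx":0,"ry":0,"rz":0}
    - {"hand":0.2,"tx":0,"ty":0,"tz":0,"rx":0,"ry":0,"rz":0}

```text
t: 10.3
eef_pos: [0.3806, 0.2405, 0.2298]
eef_rot: [[-0.0, 0.987, 0.16], [-0.001, 0.16, -0.987], [-1.0, -0.0, 0.001]]
force: [-0.5, 0.0, -0.1]
grip_width: 0.0584
```

Emit:
play_rows:
  moves:
    - {"hand":0.2,"tx":0.0006,"ty":0.0018,"tz":-0.022,"rx":0,"ry":0,"rz":0}
    - {"hand":0.2,"tx":0,"ty":0,"tz":-0.015,"rx":0,"ry":0,"rz":0}
    - {"hand":0.2,"tx":0,"ty":0,"tz":-0.0072,"rx":0,"ry":0,"rz":0}
    - {"hand":0.2,"tx":0,"ty":0,"tz":0,"rx":0,"ry":0,"rz":0}
    - {"hand":0.2,"tx":0,"ty":0,"tz":0,"rx":0,"ry":0,"rz":0}
    - {"hand":-0.9,"tx":0,"ty":0,"tz":0,"rx":0,"ry":0,"rz":0}
    - {"hand":-1,"tx":0,"ty":0,"tz":0,"rx":0,"ry":0,"rz":0}

```text
t: 11.18
eef_pos: [0.3812, 0.2434, 0.1863]
eef_rot: [[0.001, 0.987, 0.161], [-0.0, 0.161, -0.987], [-1.0, 0.001, 0.0]]
force: [-0.4, 0.1, 0.1]
grip_width: 0.0854
```

Emit:
play_rows:
  moves:
    - {"hand":-1,"tx":0,"ty":0,"tz":0.04,"rx":0,"ry":0,"rz":0}
    - {"hand":-1,"tx":0.0,"ty":-0.04,"tz":0.03,"rx":0,"ry":0,"rz":0}
    - {"hand":-1,"tx":0.007,"ty":-0.061,"tz":0,"rx":0,"ry":0,"rz":0}
    - {"hand":-1,"tx":0.007,"ty":-0.061,"tz":0,"rx":0,"ry":0,"rz":0}
    - {"hand":-1,"tx":0.007,"ty":-0.061,"tz":0,"rx":0,"ry":0,"rz":0}
    - {"hand":-1,"tx":0.007,"ty":-0.061,"tz":0,"rx":0,"ry":0,"rz":0}
    - {"hand":-1,"tx":0.007,"ty":-0.061,"tz":0,"rx":0,"ry":0,"rz":0}

```text
t: 12.05
eef_pos: [0.416, -0.1037, 0.2567]
eef_rot: [[0.002, 0.987, 0.161], [-0.0, 0.161, -0.987], [-1.0, 0.002, 0.0]]
force: [0.6, 0.5, 0.5]
grip_width: 0.0858
```

```bash
python3 - <<'E'
from vis import *
t=grab("top","top4");s=grab("side","side4")
for z in(.007,.021):
  for a in tiles(t,z): print(np.round(a,3))
print(status.sense()["eef_pos"])
E
```

```text
[ 0.456 -0.368 10.004 65.977 65.079]
[ 0.453 -0.363 10.004 65.216 64.329]
[ 0.4156 -0.1068  0.2561]
```

Emit:
play_rows:
  moves:
    - {"hand":-1,"tx":0.008,"ty":-0.052,"tz":0,"rx":0,"ry":0,"rz":0.3}
    - {"hand":-1,"tx":0.008,"ty":-0.052,"tz":0,"rx":0,"ry":0,"rz":0.3}
    - {"hand":-1,"tx":0.008,"ty":-0.052,"tz":0,"rx":0,"ry":0,"rz":0}
    - {"hand":-1,"tx":0.008,"ty":-0.052,"tz":0,"rx":0,"ry":0,"rz":0}
    - {"hand":-1,"tx":0.008,"ty":-0.051,"tz":-0.02,"rx":0,"ry":0,"rz":0}
    - {"hand":-1,"tx":0,"ty":0,"tz":0,"rx":0,"ry":0,"rz":0}
    - {"hand":-1,"tx":0,"ty":0,"tz":0,"rx":0,"ry":0,"rz":0}

```text
t: 13.02
eef_pos: [0.4564, -0.3603, 0.2359]
eef_rot: [[-0.0, 0.985, 0.171], [-0.0, 0.171, -0.985], [-1.0, -0.0, 0.0]]
force: [0.5, 0.7, -0.3]
grip_width: 0.0856
```

```bash
python3 - <<'E'
from vis import *
t=grab("top","top5")
for a in tiles(t,.021): print(np.round(a,3))
print(status.sense()["eef_pos"])
cv2.imwrite("pics/c4.png",np.hstack([up(t[200:260,130:210],5),up(cv2.imread("pics/side4.png")[155:215,150:230],5)]))
E
```

```text
[ 0.382  0.243  8.846 69.237 68.511]
[ 0.4565 -0.3599  0.2367]
```

View pics/c4.png

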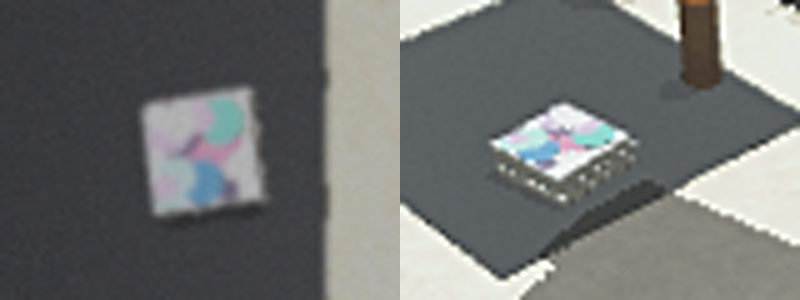

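The three-tile stack is neat at (0.382, 0.243). Next is tile C.

Emit:
play_rows:
  moves:
    - {"hand":-1,"tx":-0.001,"ty":-0.008,"tz":-0.027,"rx":0,"ry":0,"rz":0}
    - {"hand":-1,"tx":0,"ty":0,"tz":-0.025,"rx":0,"ry":0,"rz":0}
    - {"hand":-1,"tx":0,"ty":0,"tz":-0.013,"rx":0,"ry":0,"rz":0}
    - {"hand":-1,"tx":0,"ty":0,"tz":0,"rx":0,"ry":0,"rz":0}
    - {"hand":-1,"tx":0,"ty":0,"tz":0,"rx":0,"ry":0,"rz":0}
    - {"hand":-0.5,"tx":0,"ty":0,"tz":0,"rx":0,"ry":0,"rz":0}
    - {"hand":-0.2,"tx":0,"ty":0,"tz":0,"rx":0,"ry":0,"rz":0}
    - {"hand":0.2,"tx":0,"ty":0,"tz":0,"rx":0,"ry":0,"rz":0}

```text
t: 14.08
eef_pos: [0.4556, -0.3688, 0.1724]
eef_rot: [[0.002, 0.985, 0.171], [-0.001, 0.171, -0.985], [-1.0, 0.002, 0.002]]
force: [-0.2, 2.1, 6.4]
grip_width: 0.0587
```

Emit:
play_rows:
  moves:
    - {"hand":0.2,"tx":0,"ty":0,"tz":0.0,"rx":0,"ry":0,"rz":0}
    - {"hand":0.2,"tx":0,"ty":0,"tz":0.03,"rx":0,"ry":0,"rz":0}
    - {"hand":0.2,"tx":0,"ty":0,"tz":0.03,"rx":0,"ry":0,"rz":0}
    - {"hand":0.2,"tx":-0.02,"ty":0.05,"tz":0,"rx":0,"ry":0,"rz":0}
    - {"hand":0.2,"tx":-0.02,"ty":0.058,"tz":0,"rx":0,"ry":0,"rz":-0.5}
    - {"hand":0.2,"tx":-0.02,"ty":0.058,"tz":0,"rx":0,"ry":0,"rz":0}
    - {"hand":0.2,"tx":-0.014,"ty":0.06,"tz":0,"rx":0,"ry":0,"rz":0}
    - {"hand":0.2,"tx":0,"ty":0.06,"tz":0,"rx":0,"ry":0,"rz":0}

```text
t: 15.08
eef_pos: [0.3801, -0.0814, 0.231]
eef_rot: [[0.002, 0.987, 0.161], [0.0, 0.161, -0.987], [-1.0, 0.002, -0.0]]
force: [1.7, 1.2, -0.4]
grip_width: 0.0583
```

Emit:
play_rows:
  moves:
    - {"hand":0.2,"tx":0,"ty":0.06,"tz":0,"rx":0,"ry":0,"rz":0}
    - {"hand":0.2,"tx":0,"ty":0.06,"tz":0,"rx":0,"ry":0,"rz":0}
    - {"hand":0.2,"tx":0,"ty":0.06,"tz":0,"rx":0,"ry":0,"rz":0}
    - {"hand":0.2,"tx":0,"ty":0.06,"tz":0,"rx":0,"ry":0,"rz":0}
    - {"hand":0.2,"tx":0,"ty":0.06,"tz":0,"rx":0,"ry":0,"rz":0}
    - {"hand":0.2,"tx":0,"ty":0.02,"tz":0,"rx":0,"ry":0,"rz":0}
    - {"hand":0.2,"tx":0,"ty":0,"tz":0,"rx":0,"ry":0,"rz":0}
    - {"hand":0.2,"tx":0,"ty":0,"tz":0,"rx":0,"ry":0,"rz":0}

```text
t: 16.08
eef_pos: [0.3813, 0.2364, 0.2308]
eef_rot: [[-0.0, 0.987, 0.162], [-0.001, 0.162, -0.987], [-1.0, -0.0, 0.001]]
force: [0.4, -0.6, -1.4]
grip_width: 0.059
```

Emit:
play_rows:
  moves:
    - {"hand":0.2,"tx":0,"ty":0.006,"tz":-0.018,"rx":0,"ry":0,"rz":0}
    - {"hand":0.2,"tx":0,"ty":0,"tz":-0.014,"rx":0,"ry":0,"rz":0}
    - {"hand":0.2,"tx":0,"ty":0,"tz":-0.0056,"rx":0,"ry":0,"rz":0}
    - {"hand":0.2,"tx":0,"ty":0,"tz":0,"rx":0,"ry":0,"rz":0}
    - {"hand":0.2,"tx":0,"ty":0,"tz":0,"rx":0,"ry":0,"rz":0}
    - {"hand":-0.9,"tx":0,"ty":0,"tz":0,"rx":0,"ry":0,"rz":0}
    - {"hand":-1,"tx":0,"ty":0,"tz":0,"rx":0,"ry":0,"rz":0}

```text
t: 16.95
eef_pos: [0.3812, 0.2434, 0.1936]
eef_rot: [[0.001, 0.987, 0.162], [-0.0, 0.162, -0.987], [-1.0, 0.001, 0.0]]
force: [-0.8, 1.0, 0.1]
grip_width: 0.0852
```

Emit:
play_rows:
  moves:
    - {"hand":-1,"tx":0,"ty":0,"tz":-0.01,"rx":0,"ry":0,"rz":0}
    - {"hand":-1,"tx":0,"ty":0,"tz":-0.01,"rx":0,"ry":0,"rz":0}
    - {"hand":-1,"tx":0,"ty":0,"tz":0,"rx":0,"ry":0,"rz":0}
    - {"hand":-0.5,"tx":0,"ty":0,"tz":0,"rx":0,"ry":0,"rz":0}
    - {"hand":-0.2,"tx":0,"ty":0,"tz":0,"rx":0,"ry":0,"rz":0}
    - {"hand":0.2,"tx":0,"ty":0,"tz":0,"rx":0,"ry":0,"rz":0}
    - {"hand":0.2,"tx":0,"ty":0,"tz":0,"rx":0,"ry":0,"rz":0}

```text
t: 17.82
eef_pos: [0.3813, 0.2434, 0.1739]
eef_rot: [[0.001, 0.987, 0.163], [-0.0, 0.163, -0.987], [-1.0, 0.001, 0.0]]
force: [-1.1, -3.3, 3.5]
grip_width: 0.0595
```

Squeeze done in one direction. Now I'll open, rise, turn -90° and squeeze the other way.

Emit:
play_rows:
  moves:
    - {"hand":-1,"tx":0,"ty":0,"tz":0,"rx":0,"ry":0,"rz":0}
    - {"hand":-1,"tx":0,"ty":0,"tz":0,"rx":0,"ry":0,"rz":0}
    - {"hand":-1,"tx":0,"ty":0,"tz":0.04,"rx":0,"ry":0,"rz":0}
    - {"hand":-1,"tx":0,"ty":0,"tz":0.02,"rx":0,"ry":0,"rz":-10}
    - {"hand":-1,"tx":0,"ty":0,"tz":0,"rx":0,"ry":0,"rz":-10}
    - {"hand":-1,"tx":0,"ty":0,"tz":0,"rx":0,"ry":0,"rz":-10}
    - {"hand":-1,"tx":0,"ty":0,"tz":0,"rx":0,"ry":0,"rz":-10}
    - {"hand":-1,"tx":0,"ty":0,"tz":0,"rx":0,"ry":0,"rz":-10}

```text
t: 18.82
eef_pos: [0.3811, 0.2434, 0.2332]
eef_rot: [[-0.0, 0.755, -0.656], [-0.0, -0.656, -0.755], [-1.0, -0.0, 0.001]]
force: [-0.2, 0.5, -0.3]
grip_width: 0.085
```

Emit:
play_rows:
  moves:
    - {"hand":-1,"tx":0,"ty":0,"tz":0,"rx":0,"ry":0,"rz":-10}
    - {"hand":-1,"tx":0,"ty":0,"tz":0,"rx":0,"ry":0,"rz":-10}
    - {"hand":-1,"tx":0,"ty":0,"tz":0,"rx":0,"ry":0,"rz":-10}
    - {"hand":-1,"tx":0,"ty":0,"tz":0,"rx":0,"ry":0,"rz":-10}
    - {"hand":-1,"tx":0,"ty":0,"tz":0,"rx":0,"ry":0,"rz":0}
    - {"hand":-1,"tx":0,"ty":0,"tz":0,"rx":0,"ry":0,"rz":0}

```text
t: 19.58
eef_pos: [0.3811, 0.2434, 0.2334]
eef_rot: [[-0.001, 0.166, -0.986], [-0.0, -0.986, -0.166], [-1.0, 0.0, 0.001]]
force: [-0.4, -0.5, -0.1]
grip_width: 0.0853
```

Emit:
play_rows:
  moves:
    - {"hand":-1,"tx":0,"ty":0,"tz":-0.03,"rx":0,"ry":0,"rz":-0.2}
    - {"hand":-1,"tx":0,"ty":0,"tz":-0.02,"rx":0,"ry":0,"rz":0}
    - {"hand":-1,"tx":0,"ty":0,"tz":-0.0095,"rx":0,"ry":0,"rz":0}
    - {"hand":-1,"tx":0,"ty":0,"tz":0,"rx":0,"ry":0,"rz":0}
    - {"hand":-0.5,"tx":0,"ty":0,"tz":0,"rx":0,"ry":0,"rz":0}
    - {"hand":-0.2,"tx":0,"ty":0,"tz":0,"rx":0,"ry":0,"rz":0}
    - {"hand":0.2,"tx":0,"ty":0,"tz":0,"rx":0,"ry":0,"rz":0}
    - {"hand":0.2,"tx":0,"ty":0,"tz":0,"rx":0,"ry":0,"rz":0}

```text
t: 20.58
eef_pos: [0.3816, 0.2438, 0.1755]
eef_rot: [[0.002, 0.159, -0.987], [0.001, -0.987, -0.159], [-1.0, -0.001, -0.002]]
force: [-0.3, -0.3, 5.8]
grip_width: 0.0593
```

Emit:
play_rows:
  moves:
    - {"hand":0.2,"tx":0,"ty":0,"tz":0,"rx":0,"ry":0,"rz":0}
    - {"hand":-1,"tx":0,"ty":0,"tz":0,"rx":0,"ry":0,"rz":0}
    - {"hand":-1,"tx":0,"ty":0,"tz":0,"rx":0,"ry":0,"rz":0}
    - {"hand":-1,"tx":0,"ty":0,"tz":0.04,"rx":0,"ry":0,"rz":0}
    - {"hand":-1,"tx":0,"ty":0,"tz":0.02,"rx":0,"ry":0,"rz":10}
    - {"hand":-1,"tx":0,"ty":0,"tz":0,"rx":0,"ry":0,"rz":10}
    - {"hand":-1,"tx":0,"ty":0,"tz":0,"rx":0,"ry":0,"rz":10}
    - {"hand":-1,"tx":0,"ty":0,"tz":0,"rx":0,"ry":0,"rz":10}

```text
t: 21.58
eef_pos: [0.3811, 0.2432, 0.2336]
eef_rot: [[-0.001, 0.76, -0.65], [-0.001, -0.65, -0.76], [-1.0, 0.0, 0.001]]
force: [-0.3, 0.2, 0.3]
grip_width: 0.0856
```

Emit:
play_rows:
  moves:
    - {"hand":-1,"tx":0,"ty":0,"tz":0,"rx":0,"ry":0,"rz":10}
    - {"hand":-1,"tx":0,"ty":0,"tz":0,"rx":0,"ry":0,"rz":10}
    - {"hand":-1,"tx":0,"ty":0,"tz":0,"rx":0,"ry":0,"rz":10}
    - {"hand":-1,"tx":0,"ty":0,"tz":0,"rx":0,"ry":0,"rz":10}
    - {"hand":-1,"tx":0,"ty":0,"tz":0,"rx":0,"ry":0,"rz":10}
    - {"hand":-1,"tx":0,"ty":0,"tz":0,"rx":0,"ry":0,"rz":0}
    - {"hand":-1,"tx":0,"ty":0,"tz":0,"rx":0,"ry":0,"rz":0}

```text
t: 22.45
eef_pos: [0.3811, 0.2433, 0.2338]
eef_rot: [[0.0, 0.988, 0.156], [-0.001, 0.156, -0.988], [-1.0, 0.0, 0.001]]
force: [-0.3, -1.1, 0.4]
grip_width: 0.0858
```

Emit:
play_rows:
  moves:
    - {"hand":-1,"tx":0.0003,"ty":0.0001,"tz":-0.03,"rx":0,"ry":0,"rz":0}
    - {"hand":-1,"tx":0,"ty":0,"tz":-0.02,"rx":0,"ry":0,"rz":0}
    - {"hand":-1,"tx":0,"ty":0,"tz":-0.0088,"rx":0,"ry":0,"rz":0}
    - {"hand":-1,"tx":0,"ty":0,"tz":0,"rx":0,"ry":0,"rz":0}
    - {"hand":-0.5,"tx":0,"ty":0,"tz":0,"rx":0,"ry":0,"rz":0}
    - {"hand":-0.2,"tx":0,"ty":0,"tz":0,"rx":0,"ry":0,"rz":0}
    - {"hand":0.2,"tx":0,"ty":0,"tz":0,"rx":0,"ry":0,"rz":0}
    - {"hand":0.2,"tx":0,"ty":0,"tz":0,"rx":0,"ry":0,"rz":0}
  force: 60

```text
t: 23.45
eef_pos: [0.3818, 0.2438, 0.1765]
eef_rot: [[0.002, 0.987, 0.159], [0.001, 0.159, -0.987], [-1.0, 0.002, -0.001]]
force: [-1.7, 0.1, 6.8]
grip_width: 0.0585
```

Emit:
play_rows:
  moves:
    - {"hand":0.2,"tx":0,"ty":0,"tz":0,"rx":0,"ry":0,"rz":0}
    - {"hand":0.2,"tx":0,"ty":0,"tz":0.01,"rx":0,"ry":0,"rz":0}
    - {"hand":0.2,"tx":0,"ty":0,"tz":0.02,"rx":0,"ry":0,"rz":0}
    - {"hand":0.2,"tx":0,"ty":0,"tz":0.03,"rx":0,"ry":0,"rz":0}
    - {"hand":0.2,"tx":0,"ty":0,"tz":0.03,"rx":0,"ry":0,"rz":0}
    - {"hand":0.2,"tx":0,"ty":0,"tz":0,"rx":0,"ry":0,"rz":0}
    - {"hand":0.2,"tx":0,"ty":0,"tz":0,"rx":0,"ry":0,"rz":0}

```text
t: 24.32
eef_pos: [0.3812, 0.2432, 0.2641]
eef_rot: [[-0.001, 0.987, 0.159], [-0.001, 0.159, -0.987], [-1.0, -0.001, 0.001]]
force: [-0.4, 0.1, -2.9]
grip_width: 0.0588
```

```bash
python3 - <<'E'
from vis import *
t=grab("top","top6");s=grab("side","side6")
cv2.imwrite("pics/c5.png",np.hstack([up(t[180:280,110:210],4),up(s[120:220,140:240],4)]))
print(status.sense()["eef_pos"])
E
```

```text
[0.3812 0.2432 0.2637]
```

View pics/c5.png

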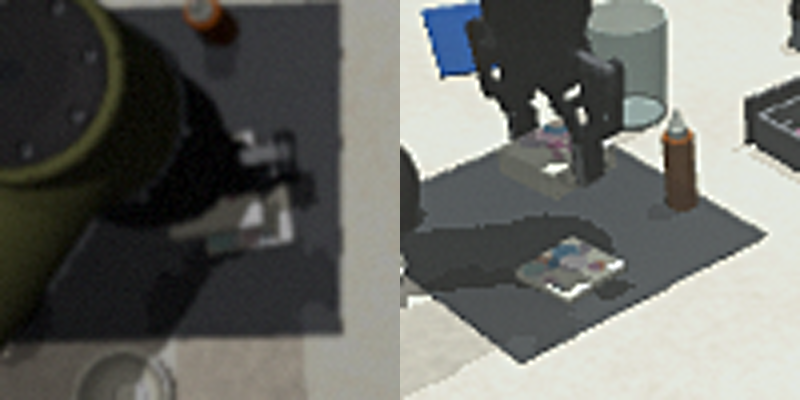

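The side view shows the bottom tile still on the mat at crop (570,265). The hand holds only the upper three because the grip was too high. I'll set them back down and redo both squeezes lower.

Emit:
play_rows:
  moves:
    - {"hand":0.2,"tx":0,"ty":0,"tz":-0.04,"rx":0,"ry":0,"rz":0}
    - {"hand":0.2,"tx":0,"ty":0,"tz":-0.03,"rx":0,"ry":0,"rz":0}
    - {"hand":0.2,"tx":0,"ty":0,"tz":-0.014,"rx":0,"ry":0,"rz":0}
    - {"hand":0.2,"tx":0,"ty":0,"tz":-0.003,"rx":0,"ry":0,"rz":0}
    - {"hand":0.2,"tx":0,"ty":0,"tz":0,"rx":0,"ry":0,"rz":0}
  force: 30

```text
t: 25.05
eef_pos: [0.3818, 0.2437, 0.1791]
eef_rot: [[0.001, 0.987, 0.159], [0.0, 0.159, -0.987], [-1.0, 0.001, 0.0]]
force: [0.8, -0.3, -0.9]
grip_width: 0.0588
```

Emit:
play_rows:
  moves:
    - {"hand":-1,"tx":0,"ty":0,"tz":0,"rx":0,"ry":0,"rz":0}
    - {"hand":-1,"tx":0,"ty":0,"tz":0,"rx":0,"ry":0,"rz":0}
    - {"hand":-1,"tx":0,"ty":0,"tz":-0.0065,"rx":0,"ry":0,"rz":0}
    - {"hand":-1,"tx":0,"ty":0,"tz":0,"rx":0,"ry":0,"rz":0}
    - {"hand":-0.5,"tx":0,"ty":0,"tz":0,"rx":0,"ry":0,"rz":0}
    - {"hand":-0.2,"tx":0,"ty":0,"tz":0,"rx":0,"ry":0,"rz":0}
    - {"hand":0.2,"tx":0,"ty":0,"tz":0,"rx":0,"ry":0,"rz":0}
    - {"hand":0.2,"tx":0,"ty":0,"tz":0,"rx":0,"ry":0,"rz":0}

```text
t: 26.05
eef_pos: [0.3815, 0.2436, 0.1719]
eef_rot: [[0.001, 0.987, 0.159], [-0.0, 0.159, -0.987], [-1.0, 0.001, 0.0]]
force: [0.1, -0.4, 0.9]
grip_width: 0.0594
```

Emit:
play_rows:
  moves:
    - {"hand":-1,"tx":0,"ty":0,"tz":0,"rx":0,"ry":0,"rz":0}
    - {"hand":-1,"tx":0,"ty":0,"tz":0,"rx":0,"ry":0,"rz":0}
    - {"hand":-1,"tx":0,"ty":0,"tz":0.04,"rx":0,"ry":0,"rz":0}
    - {"hand":-1,"tx":0,"ty":0,"tz":0.02,"rx":0,"ry":0,"rz":-10}
    - {"hand":-1,"tx":0,"ty":0,"tz":0,"rx":0,"ry":0,"rz":-10}
    - {"hand":-1,"tx":0,"ty":0,"tz":0,"rx":0,"ry":0,"rz":-10}
    - {"hand":-1,"tx":0,"ty":0,"tz":0,"rx":0,"ry":0,"rz":-10}
    - {"hand":-1,"tx":0,"ty":0,"tz":0,"rx":0,"ry":0,"rz":-10}

```text
t: 27.05
eef_pos: [0.3814, 0.2434, 0.2315]
eef_rot: [[-0.0, 0.753, -0.658], [-0.001, -0.658, -0.753], [-1.0, 0.0, 0.001]]
force: [-0.5, 0.6, 0.3]
grip_width: 0.0858
```

Emit:
play_rows:
  moves:
    - {"hand":-1,"tx":0,"ty":0,"tz":0,"rx":0,"ry":0,"rz":-10}
    - {"hand":-1,"tx":0,"ty":0,"tz":0,"rx":0,"ry":0,"rz":-10}
    - {"hand":-1,"tx":0,"ty":0,"tz":0,"rx":0,"ry":0,"rz":-10}
    - {"hand":-1,"tx":0,"ty":0,"tz":0,"rx":0,"ry":0,"rz":-10}
    - {"hand":-1,"tx":0,"ty":0,"tz":0,"rx":0,"ry":0,"rz":0}
    - {"hand":-1,"tx":0,"ty":0,"tz":0,"rx":0,"ry":0,"rz":0}

```text
t: 27.8
eef_pos: [0.3815, 0.2434, 0.2316]
eef_rot: [[-0.0, 0.162, -0.987], [-0.0, -0.987, -0.162], [-1.0, 0.0, 0.001]]
force: [-0.3, 0.6, 0.5]
grip_width: 0.0855
```

```bash
python3 - <<'E'
from vis import *
s=grab("side","side7")
cv2.imwrite("pics/c6.png",up(s[150:220,140:230],6))
print(status.sense()["eef_pos"])
E
```

```text
[0.3815 0.2434 0.2316]
```

View pics/c6.png

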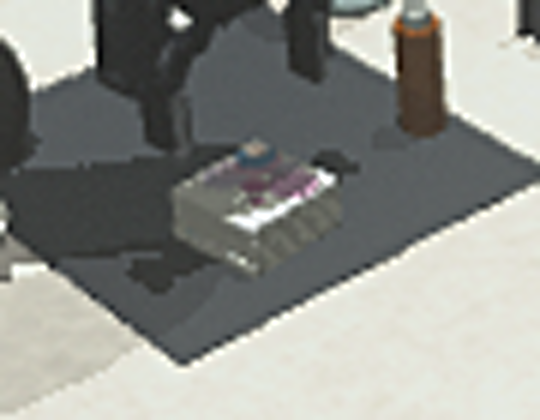

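The four-tile pile at crop (255,210) is neat and flush. Now the crosswise squeeze at the lower height.

Emit:
play_rows:
  moves:
    - {"hand":-1,"tx":0,"ty":0,"tz":-0.03,"rx":0,"ry":0,"rz":-0.2}
    - {"hand":-1,"tx":0,"ty":0,"tz":-0.02,"rx":0,"ry":0,"rz":0}
    - {"hand":-1,"tx":0,"ty":0,"tz":-0.0106,"rx":0,"ry":0,"rz":0}
    - {"hand":-1,"tx":0,"ty":0,"tz":0,"rx":0,"ry":0,"rz":0}
    - {"hand":-0.5,"tx":0,"ty":0,"tz":0,"rx":0,"ry":0,"rz":0}
    - {"hand":-0.2,"tx":0,"ty":0,"tz":0,"rx":0,"ry":0,"rz":0}
    - {"hand":0.2,"tx":0,"ty":0,"tz":0,"rx":0,"ry":0,"rz":0}
    - {"hand":0.2,"tx":0,"ty":0,"tz":0,"rx":0,"ry":0,"rz":0}

```text
t: 28.85
eef_pos: [0.3817, 0.2438, 0.1723]
eef_rot: [[0.001, 0.156, -0.988], [0.001, -0.988, -0.156], [-1.0, -0.001, -0.001]]
force: [-1.9, -0.1, 6.2]
grip_width: 0.0597
```

Emit:
play_rows:
  moves:
    - {"hand":0.2,"tx":0,"ty":0,"tz":0,"rx":0,"ry":0,"rz":0}
    - {"hand":-1,"tx":0,"ty":0,"tz":0,"rx":0,"ry":0,"rz":0}
    - {"hand":-1,"tx":0,"ty":0,"tz":0,"rx":0,"ry":0,"rz":0}
    - {"hand":-1,"tx":0,"ty":0,"tz":0.04,"rx":0,"ry":0,"rz":0}
    - {"hand":-1,"tx":0,"ty":0,"tz":0.02,"rx":0,"ry":0,"rz":10}
    - {"hand":-1,"tx":0,"ty":0,"tz":0,"rx":0,"ry":0,"rz":10}
    - {"hand":-1,"tx":0,"ty":0,"tz":0,"rx":0,"ry":0,"rz":10}
    - {"hand":-1,"tx":0,"ty":0,"tz":0,"rx":0,"ry":0,"rz":10}

```text
t: 29.85
eef_pos: [0.3814, 0.2434, 0.2308]
eef_rot: [[-0.0, 0.758, -0.652], [-0.001, -0.652, -0.758], [-1.0, 0.0, 0.001]]
force: [-0.1, -0.7, -0.1]
grip_width: 0.0857
```

Emit:
play_rows:
  moves:
    - {"hand":-1,"tx":0,"ty":0,"tz":0,"rx":0,"ry":0,"rz":10}
    - {"hand":-1,"tx":0,"ty":0,"tz":0,"rx":0,"ry":0,"rz":10}
    - {"hand":-1,"tx":0,"ty":0,"tz":0,"rx":0,"ry":0,"rz":10}
    - {"hand":-1,"tx":0,"ty":0,"tz":0,"rx":0,"ry":0,"rz":10}
    - {"hand":-1,"tx":0,"ty":0,"tz":0,"rx":0,"ry":0,"rz":10}
    - {"hand":-1,"tx":0,"ty":0,"tz":0,"rx":0,"ry":0,"rz":0}
    - {"hand":-1,"tx":0,"ty":0,"tz":0,"rx":0,"ry":0,"rz":0}

```text
t: 30.72
eef_pos: [0.3815, 0.2434, 0.2309]
eef_rot: [[0.0, 0.988, 0.152], [-0.001, 0.152, -0.988], [-1.0, 0.0, 0.001]]
force: [0.3, -0.4, -0.3]
grip_width: 0.0853
```

Emit:
play_rows:
  moves:
    - {"hand":-1,"tx":0,"ty":0,"tz":-0.03,"rx":0,"ry":0,"rz":0}
    - {"hand":-1,"tx":0,"ty":0,"tz":-0.02,"rx":0,"ry":0,"rz":0}
    - {"hand":-1,"tx":0,"ty":0,"tz":-0.0115,"rx":0,"ry":0,"rz":0}
    - {"hand":-1,"tx":0,"ty":0,"tz":0,"rx":0,"ry":0,"rz":0}
    - {"hand":-0.5,"tx":0,"ty":0,"tz":0,"rx":0,"ry":0,"rz":0}
    - {"hand":-0.2,"tx":0,"ty":0,"tz":0,"rx":0,"ry":0,"rz":0}
    - {"hand":0.2,"tx":0,"ty":0,"tz":0,"rx":0,"ry":0,"rz":0}
    - {"hand":0.2,"tx":0,"ty":0,"tz":0,"rx":0,"ry":0,"rz":0}
  force: 70

```text
t: 31.72
eef_pos: [0.3819, 0.2439, 0.1709]
eef_rot: [[0.002, 0.988, 0.156], [0.001, 0.156, -0.988], [-1.0, 0.002, -0.001]]
force: [-1.2, 0.3, 6.5]
grip_width: 0.0585
```

Emit:
play_rows:
  moves:
    - {"hand":0.2,"tx":0,"ty":0,"tz":0,"rx":0,"ry":0,"rz":0}
    - {"hand":0.2,"tx":0,"ty":0,"tz":0.01,"rx":0,"ry":0,"rz":0}
    - {"hand":0.2,"tx":0,"ty":0,"tz":0.02,"rx":0,"ry":0,"rz":0}
    - {"hand":0.2,"tx":0,"ty":0,"tz":0.03,"rx":0,"ry":0,"rz":0}
    - {"hand":0.2,"tx":0,"ty":0,"tz":0.03,"rx":0,"ry":0,"rz":0}
    - {"hand":0.2,"tx":0,"ty":0,"tz":0,"rx":0,"ry":0,"rz":0}
    - {"hand":0.2,"tx":0,"ty":0,"tz":0,"rx":0,"ry":0,"rz":0}

```text
t: 32.6
eef_pos: [0.3811, 0.2432, 0.2584]
eef_rot: [[-0.001, 0.988, 0.155], [-0.001, 0.155, -0.988], [-1.0, -0.001, 0.001]]
force: [1.5, -0.1, -2.9]
grip_width: 0.0589
```

```bash
python3 - <<'E'
from vis import *
s=grab("side","side8")
cv2.imwrite("pics/c7.png",up(s[120:220,140:240],5))
print(status.sense()["eef_pos"])
E
```

```text
[0.3811 0.2431 0.2581]
```

View pics/c7.png

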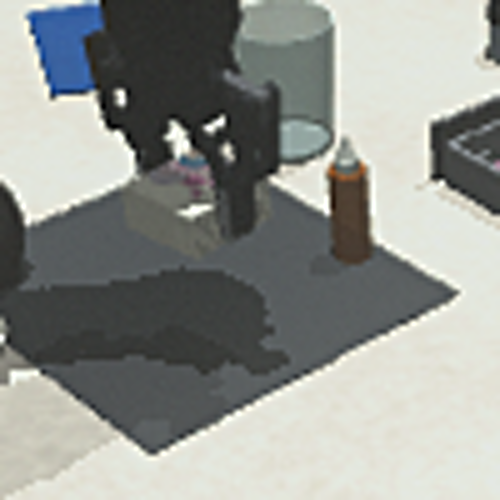

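All four tiles are held as one pile and the mat below is empty. Now the move over the well with the tilt.

Emit:
play_rows:
  moves:
    - {"hand":0.2,"tx":0.0275,"ty":-0.04,"tz":0,"rx":0,"ry":0,"rz":-1.2}
    - {"hand":0.2,"tx":0.0275,"ty":-0.04,"tz":0,"rx":0,"ry":0,"rz":-1.2}
    - {"hand":0.2,"tx":0.0275,"ty":-0.04,"tz":0,"rx":0,"ry":0,"rz":-1.2}
    - {"hand":0.2,"tx":0.0275,"ty":-0.04,"tz":0,"rx":0,"ry":0,"rz":-1.2}
    - {"hand":0.2,"tx":0.0275,"ty":-0.04,"tz":0,"rx":0,"ry":0,"rz":-1.2}
    - {"hand":0.2,"tx":0.0275,"ty":-0.04,"tz":0,"rx":-0.14,"ry":4,"rz":-1}
    - {"hand":0.2,"tx":0,"ty":0,"tz":0,"rx":-0.13,"ry":4,"rz":0}
    - {"hand":0.2,"tx":0,"ty":0,"tz":0,"rx":0,"ry":0,"rz":0}

```text
t: 33.65
eef_pos: [0.5467, 0.0029, 0.2575]
eef_rot: [[-0.142, 0.989, 0.032], [-0.005, 0.032, -0.999], [-0.99, -0.142, 0.0]]
force: [0.0, 0.8, -2.2]
grip_width: 0.0588
```

Emit:
play_rows:
  moves:
    - {"hand":0.2,"tx":0,"ty":0,"tz":0,"rx":0,"ry":0,"rz":0}
    - {"hand":0.2,"tx":0,"ty":0,"tz":0,"rx":0,"ry":0,"rz":0}

```text
t: 33.9
eef_pos: [0.5461, 0.004, 0.2596]
eef_rot: [[-0.138, 0.99, 0.035], [-0.005, 0.035, -0.999], [-0.99, -0.138, -0.0]]
force: [0.6, 0.1, -2.4]
grip_width: 0.059
```

```bash
python3 - <<'E'
from vis import *
t=grab("top","top9")
for p in [(.5535,.033,.034),(.5555,-.027,.034),(.4925,.034,.034)]: print(proj("top",np.array(p)))
cv2.imwrite("pics/c8.png",up(t[150:210,215:315],7))
s=status.sense();print(s["eef_pos"],s["eef_rot"])
E
```

```text
[245.7552 168.7952]
[267.0351 168.1323]
[245.2145 189.9741]
[0.5462 0.004  0.2598] [[-0.1378  0.9898  0.0352]
 [-0.0045  0.0349 -0.9994]
 [-0.9904 -0.1379 -0.0003]]
```

View pics/c8.png

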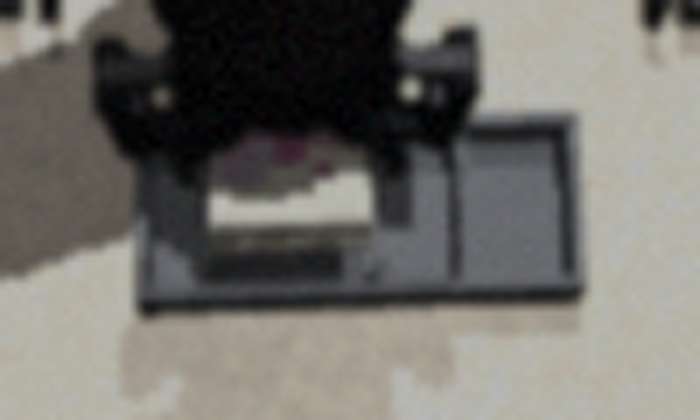

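The pile hangs over the well at crop (290,190), centred between the stubs. Lowering the far edge into the mouth.

Emit:
play_rows:
  moves:
    - {"hand":0.2,"tx":0,"ty":-0.0006,"tz":-0.025,"rx":0,"ry":0,"rz":0}
    - {"hand":0.2,"tx":0,"ty":0,"tz":-0.018,"rx":0,"ry":0,"rz":0}
    - {"hand":0.2,"tx":0,"ty":0,"tz":-0.01,"rx":0,"ry":0,"rz":0}
    - {"hand":0.2,"tx":0,"ty":0,"tz":-0.005,"rx":0,"ry":0,"rz":0}
    - {"hand":0.2,"tx":0,"ty":0,"tz":0,"rx":0,"ry":0,"rz":0}
    - {"hand":0.2,"tx":0,"ty":0,"tz":0,"rx":0,"ry":0,"rz":0}

```text
t: 34.7
eef_pos: [0.5468, 0.0029, 0.2023]
eef_rot: [[-0.138, 0.99, 0.034], [-0.004, 0.034, -0.999], [-0.99, -0.138, -0.0]]
force: [0.9, -0.9, -3.1]
grip_width: 0.0591
```

Emit:
play_rows:
  moves:
    - {"hand":0.2,"tx":0.001,"ty":0,"tz":0,"rx":0,"ry":0,"rz":0}
    - {"hand":0.2,"tx":0,"ty":0,"tz":0,"rx":0,"ry":0,"rz":0}

```text
t: 34.95
eef_pos: [0.5476, 0.0029, 0.2019]
eef_rot: [[-0.138, 0.99, 0.034], [-0.004, 0.034, -0.999], [-0.99, -0.138, -0.0]]
force: [0.2, 0.6, -1.8]
grip_width: 0.0592
```

Emit:
play_rows:
  moves:
    - {"hand":0.2,"tx":0.001,"ty":0,"tz":0,"rx":0,"ry":0,"rz":0}
    - {"hand":0.2,"tx":0,"ty":0,"tz":0,"rx":0,"ry":0,"rz":0}

```text
t: 35.2
eef_pos: [0.5484, 0.0028, 0.2016]
eef_rot: [[-0.139, 0.99, 0.034], [-0.005, 0.034, -0.999], [-0.99, -0.139, -0.0]]
force: [-0.5, -1.2, -1.6]
grip_width: 0.0586
```

Emit:
play_rows:
  moves:
    - {"hand":0.2,"tx":0.001,"ty":0,"tz":0,"rx":0,"ry":0,"rz":0}
    - {"hand":0.2,"tx":0,"ty":0,"tz":0,"rx":0,"ry":0,"rz":0}

```text
t: 35.45
eef_pos: [0.5494, 0.0028, 0.2014]
eef_rot: [[-0.139, 0.99, 0.034], [-0.005, 0.034, -0.999], [-0.99, -0.139, -0.0]]
force: [-0.9, -1.1, -1.5]
grip_width: 0.0592
```

Emit:
play_rows:
  moves:
    - {"hand":0.2,"tx":0.0005,"ty":0,"tz":0,"rx":0,"ry":0,"rz":0}
    - {"hand":0.2,"tx":0,"ty":0,"tz":0,"rx":0,"ry":0,"rz":0}

```text
t: 35.7
eef_pos: [0.5501, 0.0028, 0.2016]
eef_rot: [[-0.139, 0.99, 0.034], [-0.005, 0.034, -0.999], [-0.99, -0.139, -0.0]]
force: [-1.4, 0.1, -2.0]
grip_width: 0.0588
```

```bash
python3 - <<'E'
from vis import *
t=grab("top","top10");s=grab("side","side10")
cv2.imwrite("pics/c9.png",np.hstack([up(t[150:210,225:300],5),up(s[170:230,235:315],5)]))
def farline(t):
    b=up(t);g=cv2.cvtColor(b,6);m=((g<105)*255).astype(np.uint8)
    # near bottom edge & right edge columns of the caddy
    out=[]
    for u in range(285,296,2):
        col=up(cv2.cvtColor(t,6)[155:205,u:u+1],1)[:,0].astype(float);i=np.where(col<105)[0];a,b=i[0],i[-1]
        f=155+a-1+(col[a-1]-105)/(col[a-1]-col[a]);n=155+b+(105-col[b])/(col[b+1]-col[b])
        out.append((onz("top",u,f,.034)[0],onz("top",u,n,0)[0]))
    return np.round(np.median(out,0),4)
print(farline(cv2.imread("pics/top0.png")),farline(cv2.imread("pics/top9.png")),farline(t))
E
```

```text
[0.5628 0.4887] [0.5608 0.4902] [0.5611 0.4901]
```

View pics/c9.png

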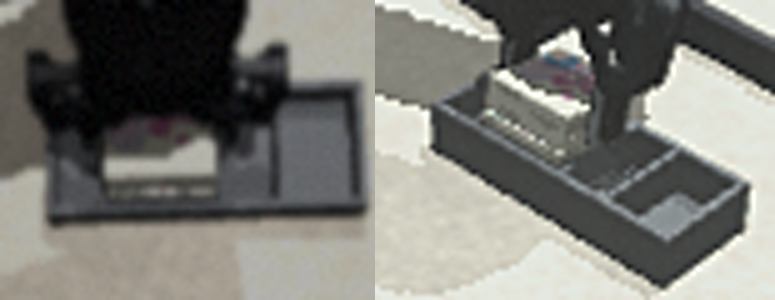

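```bash
python3 - <<'E'
from vis import *
g=cv2.cvtColor(cv2.imread("pics/top10.png"),6)
for u in(250,255,260): print(u,[(v,int(g[v,u])) for v in range(178,200)])
for x in(.4905,.4968,.494): print(x,proj("top",np.array([x,0.0,.034])),proj("top",np.array([x,0.0,.038])))
# far-side evidence in side view: gap measure of near wall
E
```

```text
250 [(178, 53), (179, 54), (180, 72), (181, 118), (182, 167), (183, 180), (184, 162), (185, 123), (186, 79), (187, 73), (188, 91), (189, 81), (190, 62), (191, 69), (192, 49), (193, 36), (194, 87), (195, 147), (196, 158), (197, 157), (198, 154), (199, 153)]
255 [(178, 74), (179, 72), (180, 79), (181, 118), (182, 169), (183, 179), (184, 161), (185, 117), (186, 81), (187, 102), (188, 132), (189, 82), (190, 57), (191, 67), (192, 44), (193, 41), (194, 91), (195, 146), (196, 156), (197, 152), (198, 151), (199, 151)]
260 [(178, 63), (179, 103), (180, 159), (181, 175), (182, 178), (183, 175), (184, 156), (185, 104), (186, 67), (187, 84), (188, 102), (189, 70), (190, 62), (191, 65), (192, 40), (193, 42), (194, 98), (195, 146), (196, 158), (197, 156), (198, 159), (199, 157)]
0.4905 [257.373  190.7014] [257.3655 190.4117]
0.4968 [257.3812 188.494 ] [257.3737 188.1973]
0.494 [257.3775 189.4746] [257.37  189.181]
```

```bash
python3 - <<'E'
from vis import *
g=cv2.cvtColor(cv2.imread("pics/top10.png"),6)
for v in(181,183,188): print(v,[(u,int(g[v,u])) for u in list(range(240,250))+list(range(263,275))])
for v,z in((183,.065),(188,.038)): print([ (u,np.round(onz("top",u,v,z),4)) for u in(246,268)])
g0=cv2.cvtColor(cv2.imread("pics/top0.png"),6)
for v in(187,188,189): print(v,[(u,int(g0[v,u])) for u in list(range(240,250))+list(range(263,275))])
E
```

```text
181 [(240, 47), (241, 48), (242, 44), (243, 43), (244, 31), (245, 53), (246, 107), (247, 120), (248, 118), (249, 119), (263, 179), (264, 176), (265, 177), (266, 179), (267, 164), (268, 92), (269, 55), (270, 67), (271, 82), (272, 76), (273, 70), (274, 75)]
183 [(240, 73), (241, 51), (242, 37), (243, 32), (244, 31), (245, 79), (246, 159), (247, 180), (248, 178), (249, 179), (263, 175), (264, 176), (265, 176), (266, 178), (267, 164), (268, 99), (269, 79), (270, 84), (271, 87), (272, 95), (273, 100), (274, 90)]
188 [(240, 80), (241, 78), (242, 81), (243, 84), (244, 79), (245, 59), (246, 65), (247, 88), (248, 80), (249, 83), (263, 108), (264, 118), (265, 116), (266, 114), (267, 96), (268, 73), (269, 78), (270, 82), (271, 80), (272, 85), (273, 84), (274, 83)]
[(246, array([0.5055, 0.0309, 0.065 ])), (268, array([ 0.5056, -0.0291,  0.065 ]))]
[(246, array([0.4973, 0.0317, 0.038 ])), (268, array([ 0.4974, -0.0296,  0.038 ]))]
187 [(240, 80), (241, 82), (242, 80), (243, 81), (244, 83), (245, 83), (246, 79), (247, 79), (248, 82), (249, 81), (263, 83), (264, 86), (265, 86), (266, 85), (267, 79), (268, 71), (269, 80), (270, 82), (271, 81), (272, 84), (273, 84), (274, 86)]
188 [(240, 80), (241, 78), (242, 82), (243, 81), (244, 81), (245, 82), (246, 77), (247, 78), (248, 80), (249, 83), (263, 85), (264, 82), (265, 82), (266, 80), (267, 69), (268, 66), (269, 76), (270, 84), (271, 82), (272, 85), (273, 83), (274, 84)]
189 [(240, 81), (241, 81), (242, 81), (243, 78), (244, 80), (245, 79), (246, 73), (247, 77), (248, 78), (249, 83), (263, 85), (264, 84), (265, 85), (266, 78), (267, 66), (268, 63), (269, 79), (270, 84), (271, 82), (272, 83), (273, 87), (274, 83)]
```

Emit:
play_rows:
  moves:
    - {"hand":0.2,"tx":-0.006,"ty":-0.0004,"tz":-0.0004,"rx":0.07,"ry":-2,"rz":0}
    - {"hand":0.2,"tx":-0.006,"ty":-0.0005,"tz":-0.0004,"rx":0.07,"ry":-2,"rz":0}
    - {"hand":0.2,"tx":0,"ty":0,"tz":0,"rx":0,"ry":0,"rz":0}
    - {"hand":0.2,"tx":0,"ty":0,"tz":0,"rx":0,"ry":0,"rz":0}

```text
t: 36.3
eef_pos: [0.5379, 0.002, 0.2011]
eef_rot: [[-0.069, 0.997, 0.034], [-0.002, 0.034, -0.999], [-0.998, -0.069, -0.0]]
force: [1.1, 0.1, -2.9]
grip_width: 0.0588
```

```bash
python3 - <<'E'
from vis import *
t=grab("top","top11");g=cv2.cvtColor(t,6)
for u in(250,255,260): print(u,[(v,int(g[v,u])) for v in range(184,196)])
E
```

```text
250 [(184, 75), (185, 71), (186, 63), (187, 54), (188, 75), (189, 99), (190, 77), (191, 67), (192, 47), (193, 36), (194, 87), (195, 146)]
255 [(184, 71), (185, 70), (186, 58), (187, 61), (188, 93), (189, 113), (190, 83), (191, 68), (192, 47), (193, 37), (194, 88), (195, 144)]
260 [(184, 124), (185, 149), (186, 110), (187, 70), (188, 87), (189, 110), (190, 83), (191, 65), (192, 38), (193, 41), (194, 94), (195, 144)]
```

Emit:
play_rows:
  moves:
    - {"hand":0.2,"tx":0.0008,"ty":0,"tz":-0.002,"rx":0,"ry":0,"rz":0}
    - {"hand":0.2,"tx":0,"ty":0,"tz":-0.003,"rx":0,"ry":0,"rz":0}
    - {"hand":0.2,"tx":0,"ty":0,"tz":0,"rx":0,"ry":0,"rz":0}
    - {"hand":0.2,"tx":0,"ty":0,"tz":0,"rx":0,"ry":0,"rz":0}

```text
t: 36.85
eef_pos: [0.5395, 0.0019, 0.1991]
eef_rot: [[-0.067, 0.997, 0.035], [-0.003, 0.035, -0.999], [-0.998, -0.067, 0.001]]
force: [-8.4, 1.4, 13.5]
grip_width: 0.0589
```

```bash
python3 - <<'E'
from vis import *
s=grab("side","side12");t=grab("top","top12")
a=up(s[170:230,235:295],10)[:, :]
b=up(t[155:205,235:275],10)
cv2.imwrite("pics/c10.png",cv2.resize(np.hstack([cv2.copyMakeBorder(b,0,100,0,0,0),a])[:600],(800,480)))
g=cv2.cvtColor(t,6)
for u in(250,255,260): print(u,[(v,int(g[v,u])) for v in range(184,196)])
E
```

```text
250 [(184, 71), (185, 69), (186, 54), (187, 48), (188, 57), (189, 84), (190, 112), (191, 85), (192, 46), (193, 35), (194, 88), (195, 146)]
255 [(184, 76), (185, 72), (186, 67), (187, 60), (188, 68), (189, 96), (190, 123), (191, 88), (192, 48), (193, 36), (194, 91), (195, 143)]
260 [(184, 157), (185, 151), (186, 85), (187, 59), (188, 68), (189, 84), (190, 100), (191, 80), (192, 39), (193, 37), (194, 94), (195, 145)]
```

View pics/c10.png

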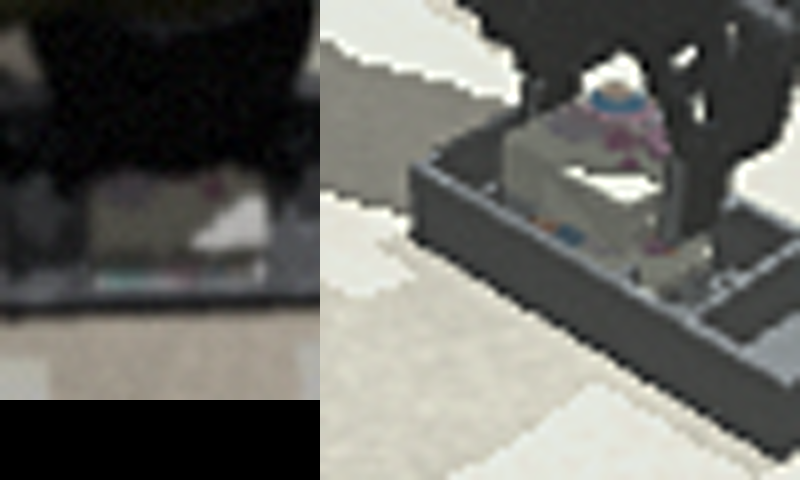

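The bottom tile has slipped about 4 mm towards the near side; its painted strip shows along the near edge in both views. I'll lift, tilt the near edge low, and use the near wall to push it flush again.

Emit:
play_rows:
  moves:
    - {"hand":0.2,"tx":0,"ty":0,"tz":0.015,"rx":0,"ry":0,"rz":0}
    - {"hand":0.2,"tx":0,"ty":0,"tz":0.014,"rx":0,"ry":0,"rz":0}
    - {"hand":0.2,"tx":-0.008,"ty":0,"tz":0,"rx":0.07,"ry":-2.5,"rz":0}
    - {"hand":0.2,"tx":-0.008,"ty":0,"tz":0,"rx":0.07,"ry":-2.5,"rz":0}
    - {"hand":0.2,"tx":-0.008,"ty":0,"tz":0,"rx":0.07,"ry":-2.5,"rz":0}
    - {"hand":0.2,"tx":-0.006,"ty":0,"tz":0,"rx":0.07,"ry":-2.5,"rz":0}
    - {"hand":0.2,"tx":0,"ty":0,"tz":0,"rx":0,"ry":0,"rz":0}
    - {"hand":0.2,"tx":0,"ty":0,"tz":0,"rx":0,"ry":0,"rz":0}

```text
t: 37.95
eef_pos: [0.509, 0.002, 0.2251]
eef_rot: [[0.104, 0.994, 0.034], [0.003, 0.034, -0.999], [-0.995, 0.104, 0.001]]
force: [-0.0, 1.3, -1.5]
grip_width: 0.0586
```

```bash
python3 - <<'E'
from vis import *
s=grab("side","side13");t=grab("top","top13")
cv2.imwrite("pics/c11.png",np.hstack([up(t[155:205,235:285],8),up(s[165:215,240:290],8)]))
g=cv2.cvtColor(t,6)
for u in(250,255,260): print(u,[(v,int(g[v,u])) for v in range(176,196)])
E
```

```text
250 [(176, 18), (177, 21), (178, 19), (179, 18), (180, 12), (181, 2), (182, 7), (183, 24), (184, 53), (185, 74), (186, 66), (187, 56), (188, 53), (189, 54), (190, 43), (191, 33), (192, 24), (193, 19), (194, 37), (195, 56)]
255 [(176, 11), (177, 10), (178, 12), (179, 15), (180, 10), (181, 5), (182, 6), (183, 8), (184, 30), (185, 56), (186, 60), (187, 56), (188, 64), (189, 64), (190, 52), (191, 34), (192, 24), (193, 21), (194, 37), (195, 58)]
260 [(176, 15), (177, 13), (178, 8), (179, 6), (180, 10), (181, 5), (182, 0), (183, 18), (184, 42), (185, 70), (186, 65), (187, 60), (188, 63), (189, 56), (190, 45), (191, 29), (192, 22), (193, 24), (194, 36), (195, 56)]
```

View pics/c11.png

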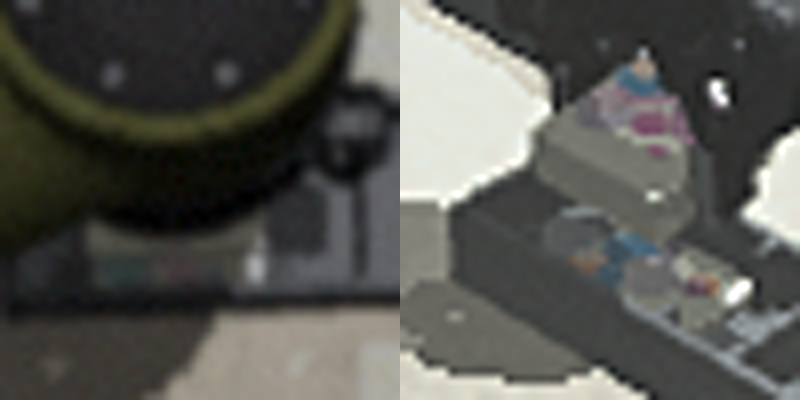

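The bottom tile stayed in the well and the hand holds the other three. I'll park them on the clear table, then look at the tile.

Emit:
play_rows:
  moves:
    - {"hand":0.2,"tx":0,"ty":0,"tz":0.02,"rx":-0.1,"ry":3,"rz":0}
    - {"hand":0.2,"tx":-0.027,"ty":0.03,"tz":0,"rx":-0.1,"ry":3,"rz":0}
    - {"hand":0.2,"tx":-0.027,"ty":0.03,"tz":0,"rx":0,"ry":0,"rz":0}
    - {"hand":0.2,"tx":-0.027,"ty":0.03,"tz":0,"rx":0,"ry":0,"rz":0}
    - {"hand":0.2,"tx":-0.028,"ty":0.028,"tz":-0.02,"rx":0,"ry":0,"rz":0}
    - {"hand":0.2,"tx":0,"ty":0,"tz":-0.02,"rx":0,"ry":0,"rz":0}
    - {"hand":0.2,"tx":0,"ty":0,"tz":0,"rx":0,"ry":0,"rz":0}
    - {"hand":0.2,"tx":0,"ty":0,"tz":0,"rx":0,"ry":0,"rz":0}
  force: 40

```text
t: 39.05
eef_pos: [0.4003, 0.1199, 0.2057]
eef_rot: [[0.001, 0.999, 0.034], [-0.001, 0.034, -0.999], [-1.0, 0.001, 0.001]]
force: [0.7, 0.0, -0.5]
grip_width: 0.059
```

```bash
python3 - <<'E'
from vis import *
s=grab("side","side14");t=grab("top","top14")
cv2.imwrite("pics/c12.png",np.hstack([up(t[155:205,230:290],7),up(s[175:225,235:285],7)]))
g=cv2.cvtColor(t,6)
for u in(250,255,260,264): print(u,[(v,int(g[v,u])) for v in range(164,196)])
s=status.sense();print(s["eef_pos"],s["eef_rot"][:,0])
E
```

```text
250 [(164, 164), (165, 162), (166, 153), (167, 126), (168, 86), (169, 44), (170, 80), (171, 136), (172, 147), (173, 140), (174, 132), (175, 129), (176, 128), (177, 128), (178, 128), (179, 131), (180, 140), (181, 150), (182, 149), (183, 146), (184, 153), (185, 162), (186, 162), (187, 162), (188, 163), (189, 157), (190, 136), (191, 94), (192, 51), (193, 34), (194, 84), (195, 133)]
255 [(164, 161), (165, 162), (166, 151), (167, 114), (168, 78), (169, 42), (170, 89), (171, 145), (172, 146), (173, 138), (174, 148), (175, 156), (176, 164), (177, 165), (178, 167), (179, 164), (180, 166), (181, 163), (182, 159), (183, 157), (184, 161), (185, 162), (186, 165), (187, 159), (188, 151), (189, 149), (190, 133), (191, 95), (192, 51), (193, 32), (194, 84), (195, 135)]
260 [(164, 163), (165, 164), (166, 147), (167, 103), (168, 59), (169, 43), (170, 94), (171, 155), (172, 166), (173, 165), (174, 160), (175, 154), (176, 149), (177, 146), (178, 157), (179, 162), (180, 164), (181, 164), (182, 166), (183, 165), (184, 166), (185, 164), (186, 162), (187, 161), (188, 156), (189, 150), (190, 120), (191, 83), (192, 43), (193, 39), (194, 89), (195, 134)]
264 [(164, 163), (165, 163), (166, 149), (167, 104), (168, 65), (169, 47), (170, 100), (171, 158), (172, 166), (173, 162), (174, 159), (175, 158), (176, 155), (177, 160), (178, 164), (179, 166), (180, 163), (181, 164), (182, 164), (183, 164), (184, 165), (185, 166), (186, 166), (187, 165), (188, 164), (189, 151), (190, 128), (191, 89), (192, 44), (193, 47), (194, 95), (195, 133)]
[0.4004 0.1198 0.2058] [ 0.0013 -0.0002 -1.    ]
```

View pics/c12.png

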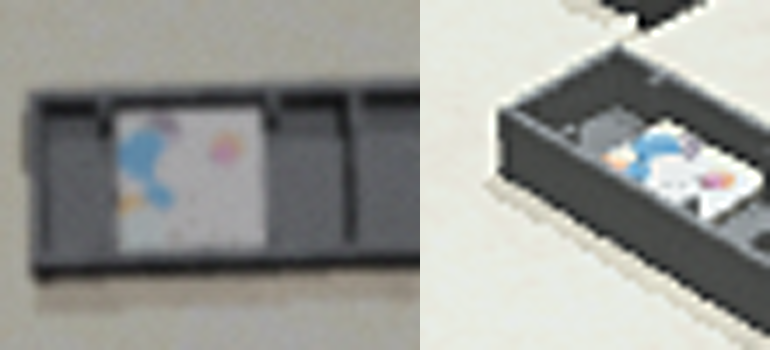

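The top and side views show the lower tile lying flat inside the well. The other three go in on top with the same tilt, this time trusting the arm-frame position.

Emit:
play_rows:
  moves:
    - {"hand":0.2,"tx":0,"ty":0,"tz":0.039,"rx":0,"ry":0,"rz":0}
    - {"hand":0.2,"tx":0.036,"ty":-0.029,"tz":0,"rx":-0.07,"ry":2,"rz":0}
    - {"hand":0.2,"tx":0.036,"ty":-0.029,"tz":0,"rx":-0.07,"ry":2,"rz":0}
    - {"hand":0.2,"tx":0.036,"ty":-0.029,"tz":0,"rx":-0.07,"ry":2,"rz":0}
    - {"hand":0.2,"tx":0.037,"ty":-0.03,"tz":0,"rx":-0.06,"ry":2,"rz":0}
    - {"hand":0.2,"tx":0,"ty":0,"tz":-0.025,"rx":0,"ry":0,"rz":0}
    - {"hand":0.2,"tx":0,"ty":0,"tz":0,"rx":0,"ry":0,"rz":0}
    - {"hand":0.2,"tx":0,"ty":0,"tz":0,"rx":0,"ry":0,"rz":0}

```text
t: 40.15
eef_pos: [0.545, 0.0029, 0.22]
eef_rot: [[-0.138, 0.99, 0.034], [-0.006, 0.034, -0.999], [-0.99, -0.138, 0.001]]
force: [-0.3, 0.1, -1.2]
grip_width: 0.0588
```

Emit:
play_rows:
  moves:
    - {"hand":0.2,"tx":0.0002,"ty":0,"tz":-0.015,"rx":0,"ry":0,"rz":0}
    - {"hand":0.2,"tx":0,"ty":0,"tz":-0.0104,"rx":0,"ry":0,"rz":0}
    - {"hand":0.2,"tx":0,"ty":0,"tz":0,"rx":0,"ry":0,"rz":0}
    - {"hand":0.2,"tx":-0.0058,"ty":-0.0002,"tz":-0.0004,"rx":0.07,"ry":-2,"rz":0}
    - {"hand":0.2,"tx":-0.0058,"ty":-0.0002,"tz":-0.0004,"rx":0.07,"ry":-2,"rz":0}
    - {"hand":0.2,"tx":0,"ty":0,"tz":0,"rx":0,"ry":0,"rz":0}
    - {"hand":0.2,"tx":0,"ty":0,"tz":0,"rx":0,"ry":0,"rz":0}

```text
t: 41.02
eef_pos: [0.5333, 0.0026, 0.193]
eef_rot: [[-0.069, 0.997, 0.034], [-0.003, 0.034, -0.999], [-0.998, -0.069, 0.0]]
force: [0.7, -0.3, -1.2]
grip_width: 0.059
```

Emit:
play_rows:
  moves:
    - {"hand":0.2,"tx":0,"ty":0,"tz":-0.003,"rx":0,"ry":0,"rz":0}
    - {"hand":0.2,"tx":0,"ty":0,"tz":-0.003,"rx":0,"ry":0,"rz":0}
    - {"hand":0.2,"tx":0,"ty":0,"tz":0,"rx":0,"ry":0,"rz":0}
    - {"hand":0.2,"tx":0,"ty":0,"tz":0,"rx":0,"ry":0,"rz":0}

```text
t: 41.52
eef_pos: [0.5334, 0.0025, 0.1863]
eef_rot: [[-0.07, 0.997, 0.034], [-0.003, 0.034, -0.999], [-0.998, -0.07, 0.001]]
force: [0.8, 0.5, -3.2]
grip_width: 0.0591
```

Emit:
play_rows:
  moves:
    - {"hand":0.2,"tx":-0.0038,"ty":-0.0001,"tz":-0.0035,"rx":0.045,"ry":-1.33,"rz":0}
    - {"hand":0.2,"tx":-0.0038,"ty":-0.0001,"tz":-0.0035,"rx":0.045,"ry":-1.33,"rz":0}
    - {"hand":0.2,"tx":-0.0038,"ty":-0.0001,"tz":-0.003,"rx":0.045,"ry":-1.33,"rz":0}
    - {"hand":0.2,"tx":0,"ty":0,"tz":0,"rx":0,"ry":0,"rz":0}
    - {"hand":0.2,"tx":0,"ty":0,"tz":0,"rx":0,"ry":0,"rz":0}

```text
t: 42.15
eef_pos: [0.5221, 0.0022, 0.1766]
eef_rot: [[0.001, 0.999, 0.034], [-0.001, 0.034, -0.999], [-1.0, 0.001, 0.001]]
force: [4.0, -1.8, -4.1]
grip_width: 0.0589
```

Emit:
play_rows:
  moves:
    - {"hand":-0.5,"tx":0,"ty":0,"tz":0,"rx":0,"ry":0,"rz":0}
    - {"hand":-0.9,"tx":0,"ty":0,"tz":0,"rx":0,"ry":0,"rz":0}
    - {"hand":-0.9,"tx":0,"ty":0,"tz":-0.003,"rx":0,"ry":0,"rz":0}
    - {"hand":-0.9,"tx":0,"ty":0,"tz":0,"rx":0,"ry":0,"rz":0}
    - {"hand":-0.9,"tx":0,"ty":0,"tz":0,"rx":0,"ry":0,"rz":0}

```text
t: 42.78
eef_pos: [0.522, 0.0022, 0.1735]
eef_rot: [[-0.0, 0.999, 0.034], [-0.001, 0.034, -0.999], [-1.0, -0.0, 0.001]]
force: [0.5, -0.2, 0.4]
grip_width: 0.0811
```

Emit:
play_rows:
  moves:
    - {"hand":-0.6,"tx":0,"ty":0,"tz":0,"rx":0,"ry":0,"rz":0}
    - {"hand":-0.4,"tx":0,"ty":0,"tz":0,"rx":0,"ry":0,"rz":0}
    - {"hand":-0.2,"tx":0,"ty":0,"tz":0,"rx":0,"ry":0,"rz":0}
    - {"hand":0.2,"tx":0,"ty":0,"tz":0,"rx":0,"ry":0,"rz":0}
    - {"hand":0.2,"tx":0,"ty":0,"tz":0,"rx":0,"ry":0,"rz":0}
  force: 40

```text
t: 43.4
eef_pos: [0.5221, 0.0023, 0.1738]
eef_rot: [[0.0, 0.999, 0.034], [-0.001, 0.034, -0.999], [-1.0, 0.0, 0.001]]
force: [-0.7, 0.2, 3.5]
grip_width: 0.0593
```

Emit:
play_rows:
  moves:
    - {"hand":0.2,"tx":0,"ty":0,"tz":0.004,"rx":0,"ry":0,"rz":0}
    - {"hand":0.2,"tx":0,"ty":0,"tz":0.006,"rx":0,"ry":0,"rz":0}
    - {"hand":0.2,"tx":0,"ty":0,"tz":0.006,"rx":0,"ry":0,"rz":0}
    - {"hand":0.2,"tx":0.0043,"ty":0.0001,"tz":0.0005,"rx":-0.05,"ry":1.5,"rz":0}
    - {"hand":0.2,"tx":0.0043,"ty":0.0001,"tz":0.0005,"rx":-0.05,"ry":1.5,"rz":0}
    - {"hand":0.2,"tx":0.0043,"ty":0.0001,"tz":0.0005,"rx":-0.05,"ry":1.5,"rz":0}
    - {"hand":0.2,"tx":0.0043,"ty":0.0002,"tz":0.0005,"rx":-0.05,"ry":1.5,"rz":0}
    - {"hand":0.2,"tx":0,"ty":0,"tz":0,"rx":0,"ry":0,"rz":0}

```text
t: 44.4
eef_pos: [0.5396, 0.0027, 0.1912]
eef_rot: [[-0.106, 0.994, 0.034], [-0.004, 0.034, -0.999], [-0.994, -0.106, 0.001]]
force: [0.5, 0.4, -2.1]
grip_width: 0.0596
```

```bash
python3 - <<'E'
from vis import *
s=grab("side","side15");t=grab("top","top15")
cv2.imwrite("pics/c13.png",np.hstack([up(t[155:205,230:290],7),up(s[170:220,240:290],7)]))
s=status.sense();print(s["eef_pos"],s["eef_rot"][:,0],s["force"])
E
```

```text
[0.5392 0.0027 0.1913] [-0.1048 -0.0042 -0.9945] [-0.7053 -0.2873 -1.9386]
```

View pics/c13.png

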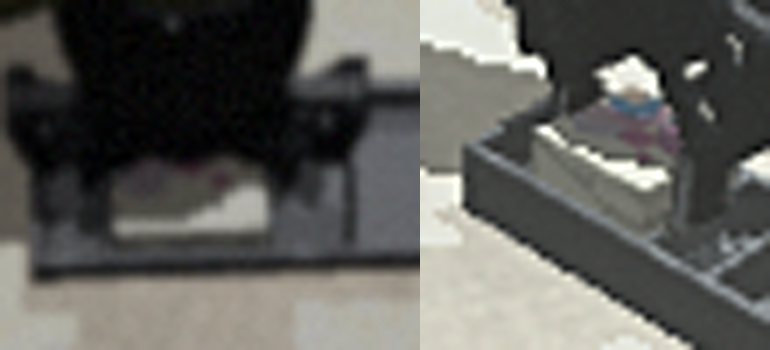

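Emit:
play_rows:
  moves:
    - {"hand":0.2,"tx":0,"ty":0,"tz":0.01,"rx":0,"ry":0,"rz":0}
    - {"hand":0.2,"tx":0,"ty":0,"tz":0.01,"rx":0,"ry":0,"rz":0}
    - {"hand":0.2,"tx":0,"ty":0,"tz":0,"rx":0,"ry":0,"rz":0}
    - {"hand":0.2,"tx":0,"ty":0,"tz":0,"rx":0,"ry":0,"rz":0}

```text
t: 45.0
eef_pos: [0.5391, 0.0028, 0.2116]
eef_rot: [[-0.104, 0.994, 0.034], [-0.004, 0.034, -0.999], [-0.995, -0.104, 0.0]]
force: [-0.1, -0.2, -2.7]
grip_width: 0.0591
```

```bash
python3 - <<'E'
from vis import *
F=[]
for i in range(8):
    im=camera("side" if i%2 else "top");F.append(status.sense()["force"])
    if i==0: cv2.imwrite("pics/top16.png",im[:,:,::-1])
    if i==1: cv2.imwrite("pics/side16.png",im[:,:,::-1]); 
print(np.mean(F,0),np.std(F,0)/8**.5)
st=status.sense();p,R=st["eef_pos"],st["eef_rot"];print(p)
s=cv2.imread("pics/side16.png");g=cv2.cvtColor(s,6).astype(np.float32)
# near face of the pile: tool x = down; near direction = -tool y
for dz in(-.02,0,.02):
    L=np.arange(.135,.190,.002)
    P=np.array([proj("side",p+R[:,0]*l-R[:,1]*.030+R[:,2]*dz) for l in L],np.float32)
    print(dz,[(round(l*1000),int(v)) for l,v in zip(L,cv2.remap(g,P[None,:,0],P[None,:,1],1)[0])])
E
```

```text
[ 0.161   0.0386 -2.1626] [0.2109 0.2556 0.1419]
[0.5392 0.0027 0.2114]
-0.02 [(135, 95), (137, 154), (139, 205), (141, 144), (143, 109), (145, 99), (147, 108), (149, 116), (151, 117), (153, 115), (155, 109), (157, 110), (159, 110), (161, 109), (163, 105), (165, 100), (167, 79), (169, 65), (171, 67), (173, 67), (175, 65), (177, 68), (179, 81), (181, 112), (183, 110), (185, 84), (187, 72), (189, 65)]
0 [(135, 174), (137, 221), (139, 236), (141, 173), (143, 124), (145, 113), (147, 107), (149, 103), (151, 102), (153, 106), (155, 114), (157, 116), (159, 115), (161, 109), (163, 103), (165, 98), (167, 92), (169, 87), (171, 85), (173, 85), (175, 86), (177, 78), (179, 80), (181, 111), (183, 110), (185, 81), (187, 68), (189, 64)]
0.02 [(135, 243), (137, 231), (139, 194), (141, 146), (143, 110), (145, 111), (147, 113), (149, 114), (151, 115), (153, 114), (155, 106), (157, 109), (159, 115), (161, 111), (163, 106), (165, 100), (167, 85), (169, 70), (171, 69), (173, 68), (175, 67), (177, 80), (179, 98), (181, 110), (183, 102), (185, 76), (187, 68), (189, 65)]
```

The near-face profile in the side view is about 27 mm tall, so all four tiles are held, tilted 6° in the mouth. Lowering and levelling.

Emit:
play_rows:
  moves:
    - {"hand":0.2,"tx":0,"ty":0,"tz":-0.01,"rx":0,"ry":0,"rz":0}
    - {"hand":0.2,"tx":0,"ty":0,"tz":-0.01,"rx":0,"ry":0,"rz":0}
    - {"hand":0.2,"tx":0,"ty":0,"tz":0,"rx":0,"ry":0,"rz":0}
    - {"hand":0.2,"tx":0,"ty":0,"tz":0,"rx":0,"ry":0,"rz":0}

```text
t: 45.9
eef_pos: [0.5392, 0.0027, 0.1914]
eef_rot: [[-0.105, 0.994, 0.034], [-0.004, 0.034, -0.999], [-0.994, -0.105, 0.001]]
force: [-0.6, 0.1, -2.8]
grip_width: 0.0596
```

Emit:
play_rows:
  moves:
    - {"hand":0.2,"tx":-0.0043,"ty":-0.0001,"tz":-0.0005,"rx":0.05,"ry":-1.5,"rz":0}
    - {"hand":0.2,"tx":-0.0043,"ty":-0.0001,"tz":-0.0005,"rx":0.05,"ry":-1.5,"rz":0}
    - {"hand":0.2,"tx":-0.0043,"ty":-0.0001,"tz":-0.0005,"rx":0.05,"ry":-1.5,"rz":0}
    - {"hand":0.2,"tx":-0.0043,"ty":-0.0002,"tz":-0.0005,"rx":0.05,"ry":-1.5,"rz":0}
    - {"hand":0.2,"tx":0,"ty":0,"tz":-0.005,"rx":0,"ry":0,"rz":0}
    - {"hand":0.2,"tx":0,"ty":0,"tz":0,"rx":0,"ry":0,"rz":0}
    - {"hand":0.2,"tx":0,"ty":0,"tz":0,"rx":0,"ry":0,"rz":0}

```text
t: 46.78
eef_pos: [0.522, 0.0022, 0.1844]
eef_rot: [[-0.001, 0.999, 0.034], [-0.001, 0.034, -0.999], [-1.0, -0.001, 0.001]]
force: [-0.8, 0.4, -2.0]
grip_width: 0.0591
```

Free of contact and level. Final lowering and release.

Emit:
play_rows:
  moves:
    - {"hand":0.2,"tx":0,"ty":0,"tz":-0.005,"rx":0,"ry":0,"rz":0}
    - {"hand":0.2,"tx":0,"ty":0,"tz":-0.0045,"rx":0,"ry":0,"rz":0}
    - {"hand":0.2,"tx":0,"ty":0,"tz":0,"rx":0,"ry":0,"rz":0}
    - {"hand":-0.5,"tx":0,"ty":0,"tz":0,"rx":0,"ry":0,"rz":0}
    - {"hand":-0.9,"tx":0,"ty":0,"tz":0,"rx":0,"ry":0,"rz":0}
    - {"hand":-0.9,"tx":0,"ty":0,"tz":0,"rx":0,"ry":0,"rz":0}

```text
t: 47.52
eef_pos: [0.5221, 0.0023, 0.1755]
eef_rot: [[0.001, 0.999, 0.034], [-0.0, 0.034, -0.999], [-1.0, 0.001, 0.001]]
force: [0.8, -0.7, -0.5]
grip_width: 0.0811
```

Emit:
play_rows:
  moves:
    - {"hand":-0.9,"tx":0,"ty":0,"tz":0.02,"rx":0,"ry":0,"rz":0}
    - {"hand":-0.9,"tx":0,"ty":0,"tz":0.04,"rx":0,"ry":0,"rz":0}
    - {"hand":-0.9,"tx":0,"ty":0,"tz":0.05,"rx":0,"ry":0,"rz":0}
    - {"hand":-0.9,"tx":-0.01,"ty":0.055,"tz":0,"rx":0,"ry":0,"rz":0}
    - {"hand":-0.9,"tx":-0.01,"ty":0.06,"tz":0,"rx":0,"ry":0,"rz":0}
    - {"hand":-0.9,"tx":0,"ty":0,"tz":0,"rx":0,"ry":0,"rz":0}
    - {"hand":-0.9,"tx":0,"ty":0,"tz":0,"rx":0,"ry":0,"rz":0}

```text
t: 48.4
eef_pos: [0.5019, 0.1173, 0.2852]
eef_rot: [[0.0, 0.999, 0.035], [-0.001, 0.035, -0.999], [-1.0, 0.0, 0.001]]
force: [0.2, -1.3, 0.2]
grip_width: 0.0815
```

```bash
python3 - <<'E'
from vis import *
t=grab("top","top17");s=grab("side","side17")
st=status.sense();print(st["eef_pos"],st["eef_rot"][:,2])
g=cv2.cvtColor(t,6)
for u in(250,257,264): 
  c=[int(x) for x in g[160:197,u]]; print(u,c)
print([int(x) for x in g[180,236:280]])
print("expected top z=33 edges", [proj("top",np.array([x,.0022,.033])) for x in(.5522,.4922)],[proj("top",np.array([.5222,y,.033])) for y in(.0322,-.0278)])
# amber bottles: orange cap/shoulder blobs in both views
for n,im in(("top",t),("side",s)):
    h=cv2.cvtColor(up(im),cv2.COLOR_BGR2HSV)
    m=((h[:,:,0]<16)&(h[:,:,1]>80)&(h[:,:,2]>25)).astype(np.uint8)*255
    m=cv2.morphologyEx(m,cv2.MORPH_CLOSE,np.ones((9,9)))
    for c in blobs(im,m,20,600): print(n,np.array(cv2.boundingRect(c))/4,cv2.contourArea(c)/16)
E
```

```text
[0.5021 0.1165 0.2851] [ 0.0331 -0.9995  0.0008]
250 [176, 173, 174, 176, 176, 174, 163, 134, 96, 100, 147, 161, 161, 154, 141, 139, 140, 156, 168, 174, 177, 177, 176, 177, 174, 178, 178, 175, 176, 174, 154, 107, 64, 40, 87, 143, 154]
257 [172, 176, 174, 174, 174, 173, 160, 119, 97, 112, 164, 175, 174, 170, 161, 158, 159, 157, 151, 146, 144, 148, 159, 172, 175, 175, 179, 177, 175, 169, 146, 100, 56, 36, 86, 145, 153]
264 [174, 174, 174, 176, 177, 175, 158, 110, 83, 115, 163, 166, 159, 156, 156, 155, 157, 157, 153, 156, 171, 175, 177, 174, 175, 176, 177, 177, 174, 161, 126, 91, 48, 52, 102, 142, 154]
[71, 88, 95, 100, 99, 97, 102, 96, 100, 108, 140, 170, 176, 177, 177, 177, 174, 175, 163, 151, 147, 144, 149, 162, 170, 168, 158, 167, 171, 175, 171, 148, 116, 103, 102, 100, 103, 103, 103, 104, 104, 105, 93, 56]
expected top z=33 edges [array([256.6746, 169.3448]), array([256.5904, 190.1763])] [array([245.9574, 179.6969]), array([267.318 , 179.7331])]
top [270.25 346.5   30.5   37.5 ] 241.71875
top [ 13.75 315.5   27.5   28.75] 555.6875
top [191.25 292.25  25.75  37.75] 57.5
top [410.   267.5   27.75  15.75] 75.0625
top [171.75 258.75  19.5   32.5 ] 33.3125
top [506.25 200.     5.75  48.  ] 160.0
top [346.75 177.5   11.    13.  ] 48.46875
top [362.5  124.75  14.    24.25] 107.6875
top [352.75  57.5   20.    18.5 ] 217.8125
side [337.   349.    17.75  35.  ] 140.75
side [336.   230.25  13.75  25.  ] 199.3125
side [381.75 215.    20.    22.25] 207.9375
side [419.   194.5   20.    12.25] 143.5
side [ 34.   165.25  25.    11.5 ] 197.5
side [205.5  152.75   8.25  20.  ] 113.53125
```

```bash
python3 - <<'E'
from vis import *
print(tri((161.5,184.5),(209.6,162.7)),tri((352.2,184),(342.9,242.7)))
# alternative: vertical axis line whose side projection column matches, foot from side bottom
for uv in((209.6,171.2),(342.9,252.5)): print(onz("side",*uv,0.0))
E
```

```text
(array([0.5107, 0.2707, 0.0262]), np.float64(0.0029715875692925527)) (array([ 0.5096, -0.2639,  0.0348]), np.float64(0.0010954282814979656))
[0.5038 0.2621 0.    ]
[ 0.514  -0.2666  0.    ]
```

The pile lies flat in the well: its edges at v=169.3 and 190.4 match the expected 169.3 and 190.2. Next is the left bottle: squeeze along x to centre it, then grip along y.

Emit:
play_rows:
  moves:
    - {"hand":-0.9,"tx":0.002,"ty":0.05,"tz":0,"rx":0,"ry":0,"rz":-10}
    - {"hand":-0.9,"tx":0.002,"ty":0.05,"tz":0,"rx":0,"ry":0,"rz":-10}
    - {"hand":-0.9,"tx":0.002,"ty":0.05,"tz":0,"rx":0,"ry":0,"rz":-10}
    - {"hand":-0.9,"tx":0,"ty":0,"tz":0,"rx":0,"ry":0,"rz":-10}
    - {"hand":-0.9,"tx":0,"ty":0,"tz":0,"rx":0,"ry":0,"rz":-10}
    - {"hand":-0.9,"tx":0,"ty":0,"tz":0,"rx":0,"ry":0,"rz":-10}
    - {"hand":-0.9,"tx":0,"ty":0,"tz":0,"rx":0,"ry":0,"rz":-10}
    - {"hand":-0.9,"tx":0,"ty":0,"tz":0,"rx":0,"ry":0,"rz":-10}
  force: 20

```text
t: 49.5
eef_pos: [0.5087, 0.266, 0.2849]
eef_rot: [[-0.001, 0.199, -0.98], [-0.0, -0.98, -0.199], [-1.0, 0.0, 0.001]]
force: [-0.9, 0.1, -0.0]
grip_width: 0.0814
```

Emit:
play_rows:
  moves:
    - {"hand":-0.9,"tx":0,"ty":0,"tz":0,"rx":0,"ry":0,"rz":-10}
    - {"hand":-0.9,"tx":0,"ty":0,"tz":0,"rx":0,"ry":0,"rz":0}
    - {"hand":-0.9,"tx":0,"ty":0,"tz":-0.04,"rx":0,"ry":0,"rz":0}
    - {"hand":-0.9,"tx":0,"ty":0,"tz":-0.03,"rx":0,"ry":0,"rz":0}
    - {"hand":-0.9,"tx":0,"ty":0,"tz":-0.012,"rx":0,"ry":0,"rz":0}
    - {"hand":-0.9,"tx":0,"ty":0,"tz":0,"rx":0,"ry":0,"rz":0}
    - {"hand":-0.9,"tx":0,"ty":0,"tz":0,"rx":0,"ry":0,"rz":0}

```text
t: 50.38
eef_pos: [0.5085, 0.2674, 0.2047]
eef_rot: [[0.001, 0.035, -0.999], [0.001, -0.999, -0.035], [-1.0, -0.001, -0.001]]
force: [-0.4, -0.6, 0.0]
grip_width: 0.0816
```

Emit:
play_rows:
  moves:
    - {"hand":-0.4,"tx":0,"ty":0,"tz":0,"rx":0,"ry":0,"rz":0}
    - {"hand":-0.1,"tx":0,"ty":0,"tz":0,"rx":0,"ry":0,"rz":0}
    - {"hand":0.2,"tx":0,"ty":0,"tz":0,"rx":0,"ry":0,"rz":0}
    - {"hand":0.5,"tx":0,"ty":0,"tz":0,"rx":0,"ry":0,"rz":0}
    - {"hand":0.7,"tx":0,"ty":0,"tz":0,"rx":0,"ry":0,"rz":0}
    - {"hand":0.7,"tx":0,"ty":0,"tz":0,"rx":0,"ry":0,"rz":0}
    - {"hand":0.7,"tx":0,"ty":0,"tz":0,"rx":0,"ry":0,"rz":0}

```text
t: 51.25
eef_pos: [0.508, 0.2673, 0.2032]
eef_rot: [[-0.0, 0.034, -0.999], [-0.0, -0.999, -0.034], [-1.0, 0.0, 0.0]]
force: [-0.8, 0.3, 2.3]
grip_width: 0.0253
```

Emit:
play_rows:
  moves:
    - {"hand":0,"tx":0,"ty":0,"tz":0,"rx":0,"ry":0,"rz":0}
    - {"hand":-0.5,"tx":0,"ty":0,"tz":0,"rx":0,"ry":0,"rz":0}
    - {"hand":-0.9,"tx":0,"ty":0,"tz":0.03,"rx":0,"ry":0,"rz":0}
    - {"hand":-0.9,"tx":0,"ty":0,"tz":0.05,"rx":0,"ry":0,"rz":0}
    - {"hand":-0.9,"tx":0,"ty":0,"tz":0,"rx":0,"ry":0,"rz":10}
    - {"hand":-0.9,"tx":0,"ty":0,"tz":0,"rx":0,"ry":0,"rz":10}
    - {"hand":-0.9,"tx":0,"ty":0,"tz":0,"rx":0,"ry":0,"rz":10}
    - {"hand":-0.9,"tx":0,"ty":0,"tz":0,"rx":0,"ry":0,"rz":10}

```text
t: 52.25
eef_pos: [0.508, 0.2672, 0.2829]
eef_rot: [[-0.001, 0.673, -0.74], [-0.001, -0.74, -0.673], [-1.0, 0.0, 0.001]]
force: [0.2, -0.4, 0.3]
grip_width: 0.081
```

Emit:
play_rows:
  moves:
    - {"hand":-0.9,"tx":0,"ty":0,"tz":0,"rx":0,"ry":0,"rz":10}
    - {"hand":-0.9,"tx":0,"ty":0,"tz":0,"rx":0,"ry":0,"rz":10}
    - {"hand":-0.9,"tx":0,"ty":0,"tz":0,"rx":0,"ry":0,"rz":10}
    - {"hand":-0.9,"tx":0,"ty":0,"tz":0,"rx":0,"ry":0,"rz":10}
    - {"hand":-0.9,"tx":0,"ty":0,"tz":0,"rx":0,"ry":0,"rz":10}
    - {"hand":-0.9,"tx":0,"ty":0,"tz":0,"rx":0,"ry":0,"rz":0}
    - {"hand":-0.9,"tx":0,"ty":0,"tz":-0.04,"rx":0,"ry":0,"rz":0}
    - {"hand":-0.9,"tx":0,"ty":0,"tz":-0.03,"rx":0,"ry":0,"rz":0}

```text
t: 53.25
eef_pos: [0.5077, 0.2671, 0.2116]
eef_rot: [[-0.001, 1.0, 0.03], [-0.001, 0.03, -1.0], [-1.0, -0.001, 0.001]]
force: [0.0, 0.1, -0.6]
grip_width: 0.0812
```

Emit:
play_rows:
  moves:
    - {"hand":-0.9,"tx":0,"ty":0,"tz":-0.002,"rx":0,"ry":0,"rz":0}
    - {"hand":-0.4,"tx":0,"ty":0,"tz":0,"rx":0,"ry":0,"rz":0}
    - {"hand":0,"tx":0,"ty":0,"tz":0,"rx":0,"ry":0,"rz":0}
    - {"hand":0.5,"tx":0,"ty":0,"tz":0,"rx":0,"ry":0,"rz":0}
    - {"hand":0.7,"tx":0,"ty":0,"tz":0,"rx":0,"ry":0,"rz":0}
    - {"hand":0.7,"tx":0,"ty":0,"tz":0,"rx":0,"ry":0,"rz":0}
    - {"hand":0.7,"tx":0,"ty":0,"tz":0,"rx":0,"ry":0,"rz":0}

```text
t: 54.12
eef_pos: [0.5083, 0.2675, 0.2122]
eef_rot: [[0.002, 0.999, 0.034], [0.0, 0.034, -0.999], [-1.0, 0.002, -0.0]]
force: [-1.0, -0.1, 5.8]
grip_width: 0.0254
```

Emit:
play_rows:
  moves:
    - {"hand":0.7,"tx":0,"ty":0,"tz":0.035,"rx":0,"ry":0,"rz":0}
    - {"hand":0.7,"tx":0,"ty":0,"tz":0.05,"rx":0,"ry":0,"rz":0}
    - {"hand":0.7,"tx":0.005,"ty":-0.055,"tz":0,"rx":0,"ry":0,"rz":0}
    - {"hand":0.7,"tx":0.005,"ty":-0.06,"tz":0,"rx":0,"ry":0,"rz":0}
    - {"hand":0.7,"tx":0.005,"ty":-0.06,"tz":0,"rx":0,"ry":0,"rz":0}
    - {"hand":0.7,"tx":0.005,"ty":-0.06,"tz":0,"rx":0,"ry":0,"rz":0}
    - {"hand":0.7,"tx":0.005,"ty":-0.06,"tz":0,"rx":0,"ry":0,"rz":0}
    - {"hand":0.7,"tx":0.007,"ty":-0.057,"tz":0,"rx":0,"ry":0,"rz":0}
  force: 25

```text
t: 55.12
eef_pos: [0.5396, -0.0867, 0.2956]
eef_rot: [[-0.0, 0.999, 0.034], [-0.0, 0.034, -0.999], [-1.0, -0.0, 0.0]]
force: [1.5, 0.4, -0.3]
grip_width: 0.025
```

Emit:
play_rows:
  moves:
    - {"hand":0.7,"tx":0,"ty":0,"tz":0,"rx":0,"ry":0,"rz":0}
    - {"hand":0.7,"tx":0,"ty":0,"tz":-0.03,"rx":0,"ry":0,"rz":0}
    - {"hand":0.7,"tx":0,"ty":0,"tz":0,"rx":0,"ry":0,"rz":0}
    - {"hand":0.7,"tx":0,"ty":0,"tz":0,"rx":0,"ry":0,"rz":0}

```text
t: 55.62
eef_pos: [0.5402, -0.0843, 0.2668]
eef_rot: [[0.0, 0.999, 0.035], [-0.001, 0.035, -0.999], [-1.0, 0.0, 0.001]]
force: [0.4, -0.2, 0.1]
grip_width: 0.0248
```

```bash
python3 - <<'E'
from vis import *
t=grab("top","top18");s=grab("side","side18");st=status.sense();print(st["eef_pos"],st["eef_rot"][:,0],st["force"])
h=cv2.cvtColor(up(s),cv2.COLOR_BGR2HSV)
m=((h[:,:,0]<16)&(h[:,:,1]>80)&(h[:,:,2]>25)).astype(np.uint8)*255
for c in blobs(s,m,40,600): print(np.array(cv2.boundingRect(c))/4)
p=st["eef_pos"];print("foot expect",proj("side",p+[0,0,-.2112]),proj("side",p+[0,0,-.2112+.066]))
E
```

```text
[ 0.5403 -0.0843  0.2674] [ 0.0019 -0.0007 -1.    ] [-0.5244 -0.1858  0.2481]
[336.   230.25  13.75  25.  ]
[381.75 215.    20.    22.25]
[419.   194.5   20.    12.25]
[293.5  177.75   9.    24.  ]
[ 83.25 114.75  12.    13.75]
[57.   91.   21.5  19.75]
[81.   84.75 19.75 25.75]
foot expect [296.5487 198.5384] [298.5049 178.5087]
```

Emit:
play_rows:
  moves:
    - {"hand":0.7,"tx":0,"ty":0,"tz":-0.02,"rx":0,"ry":0,"rz":0}
    - {"hand":0.7,"tx":0,"ty":0,"tz":-0.015,"rx":0,"ry":0,"rz":0}
    - {"hand":0.7,"tx":0,"ty":0,"tz":-0.01,"rx":0,"ry":0,"rz":0}
    - {"hand":0.7,"tx":0,"ty":0,"tz":-0.0055,"rx":0,"ry":0,"rz":0}
    - {"hand":0.7,"tx":0,"ty":0,"tz":0,"rx":0,"ry":0,"rz":0}
    - {"hand":0.7,"tx":0,"ty":0,"tz":0,"rx":0,"ry":0,"rz":0}

```text
t: 56.48
eef_pos: [0.5404, -0.0851, 0.2169]
eef_rot: [[0.002, 0.999, 0.034], [-0.002, 0.034, -0.999], [-1.0, 0.002, 0.002]]
force: [-1.2, -2.4, 5.6]
grip_width: 0.0252
```

Emit:
play_rows:
  moves:
    - {"hand":0.5,"tx":0,"ty":0,"tz":0,"rx":0,"ry":0,"rz":0}
    - {"hand":0.1,"tx":0,"ty":0,"tz":0,"rx":0,"ry":0,"rz":0}
    - {"hand":-0.2,"tx":0,"ty":0,"tz":0,"rx":0,"ry":0,"rz":0}
    - {"hand":-0.2,"tx":0,"ty":0,"tz":0.03,"rx":0,"ry":0,"rz":0}
    - {"hand":-0.5,"tx":0,"ty":0,"tz":0.045,"rx":0,"ry":0,"rz":0}
    - {"hand":-0.9,"tx":-0.01,"ty":-0.06,"tz":0,"rx":0,"ry":0,"rz":-10}
    - {"hand":-0.9,"tx":-0.01,"ty":-0.06,"tz":0,"rx":0,"ry":0,"rz":-10}
    - {"hand":-0.9,"tx":-0.01,"ty":-0.06,"tz":0,"rx":0,"ry":0,"rz":-10}
  force: 20

```text
t: 57.48
eef_pos: [0.5096, -0.2661, 0.2904]
eef_rot: [[0.0, 0.88, -0.474], [-0.0, -0.474, -0.88], [-1.0, 0.0, 0.0]]
force: [2.1, 0.9, -0.1]
grip_width: 0.0809
```

Emit:
play_rows:
  moves:
    - {"hand":-0.9,"tx":0,"ty":0,"tz":0,"rx":0,"ry":0,"rz":-10}
    - {"hand":-0.9,"tx":0,"ty":0,"tz":0,"rx":0,"ry":0,"rz":-10}
    - {"hand":-0.9,"tx":0,"ty":0,"tz":0,"rx":0,"ry":0,"rz":-10}
    - {"hand":-0.9,"tx":0,"ty":0,"tz":0,"rx":0,"ry":0,"rz":-10}
    - {"hand":-0.9,"tx":0,"ty":0,"tz":0,"rx":0,"ry":0,"rz":-10}
    - {"hand":-0.9,"tx":0,"ty":0,"tz":0,"rx":0,"ry":0,"rz":-10}
    - {"hand":-0.9,"tx":0,"ty":0,"tz":0,"rx":0,"ry":0,"rz":0}

```text
t: 58.35
eef_pos: [0.51, -0.2646, 0.2901]
eef_rot: [[-0.001, 0.036, -0.999], [0.0, -0.999, -0.036], [-1.0, -0.0, 0.001]]
force: [-0.2, 0.7, 0.1]
grip_width: 0.081
```

```bash
python3 - <<'E'
from vis import *
t=grab("top","top19");s=grab("side","side19");st=status.sense();print(st["eef_pos"],st["eef_rot"][:,2])
h=cv2.cvtColor(up(s),cv2.COLOR_BGR2HSV)
m=((h[:,:,0]<16)&(h[:,:,1]>80)&(h[:,:,2]>25)).astype(np.uint8)*255
for c in blobs(s,m,40,600): print(np.array(cv2.boundingRect(c))/4, cv2.minAreaRect(c)[2])
print("expect",proj("side",np.array([.5403,-.085,.005])),proj("side",np.array([.5403,-.085,.071])))
E
```

```text
[ 0.51   -0.2647  0.2902] [-0.9993 -0.0378  0.001 ]
[335.75 230.25  14.    25.25] 11.309932708740234
[381.75 215.    20.    22.25] 17.969139099121094
[419.   194.5   20.    12.25] 17.10272979736328
[292.5  193.5   10.25  21.5 ] 4.085616588592529
[ 75.   113.    23.25  19.5 ] 73.20162963867188
[ 61.25 102.75  19.    22.  ] 55.95406723022461
[83.5  88.25 21.5  18.  ] 41.987213134765625
expect [295.3168 213.1475] [297.1655 194.2967]
```

Emit:
play_rows:
  moves:
    - {"hand":-0.9,"tx":0.001,"ty":0,"tz":-0.04,"rx":0,"ry":0,"rz":0}
    - {"hand":-0.9,"tx":0,"ty":0,"tz":-0.03,"rx":0,"ry":0,"rz":0}
    - {"hand":-0.9,"tx":0,"ty":0,"tz":-0.0165,"rx":0,"ry":0,"rz":0}
    - {"hand":-0.4,"tx":0,"ty":0,"tz":0,"rx":0,"ry":0,"rz":0}
    - {"hand":-0.1,"tx":0,"ty":0,"tz":0,"rx":0,"ry":0,"rz":0}
    - {"hand":0.2,"tx":0,"ty":0,"tz":0,"rx":0,"ry":0,"rz":0}
    - {"hand":0.5,"tx":0,"ty":0,"tz":0,"rx":0,"ry":0,"rz":0}
    - {"hand":0.7,"tx":0,"ty":0,"tz":0,"rx":0,"ry":0,"rz":0}

```text
t: 59.45
eef_pos: [0.5113, -0.2649, 0.2052]
eef_rot: [[0.001, 0.034, -0.999], [-0.001, -0.999, -0.034], [-1.0, 0.001, -0.001]]
force: [-0.7, 0.3, 4.5]
grip_width: 0.0254
```

Emit:
play_rows:
  moves:
    - {"hand":0.7,"tx":0,"ty":0,"tz":0,"rx":0,"ry":0,"rz":0}
    - {"hand":0.7,"tx":0,"ty":0,"tz":0,"rx":0,"ry":0,"rz":0}

```text
t: 59.7
eef_pos: [0.5113, -0.2648, 0.2052]
eef_rot: [[0.001, 0.034, -0.999], [-0.001, -0.999, -0.034], [-1.0, 0.001, -0.001]]
force: [-0.7, -0.2, 5.7]
grip_width: 0.0251
```

Emit:
play_rows:
  moves:
    - {"hand":0,"tx":0,"ty":0,"tz":0,"rx":0,"ry":0,"rz":0}
    - {"hand":-0.5,"tx":0,"ty":0,"tz":0,"rx":0,"ry":0,"rz":0}
    - {"hand":-0.9,"tx":0,"ty":0,"tz":0.03,"rx":0,"ry":0,"rz":0}
    - {"hand":-0.9,"tx":0,"ty":0,"tz":0.05,"rx":0,"ry":0,"rz":0}
    - {"hand":-0.9,"tx":0,"ty":0,"tz":0,"rx":0,"ry":0,"rz":10}
    - {"hand":-0.9,"tx":0,"ty":0,"tz":0,"rx":0,"ry":0,"rz":10}
    - {"hand":-0.9,"tx":0,"ty":0,"tz":0,"rx":0,"ry":0,"rz":10}
    - {"hand":-0.9,"tx":0,"ty":0,"tz":0,"rx":0,"ry":0,"rz":10}

```text
t: 60.7
eef_pos: [0.5109, -0.2647, 0.2835]
eef_rot: [[-0.001, 0.673, -0.74], [-0.0, -0.74, -0.673], [-1.0, -0.001, 0.001]]
force: [-0.2, -0.7, -0.4]
grip_width: 0.0813
```

Emit:
play_rows:
  moves:
    - {"hand":-0.9,"tx":0,"ty":0,"tz":0,"rx":0,"ry":0,"rz":10}
    - {"hand":-0.9,"tx":0,"ty":0,"tz":0,"rx":0,"ry":0,"rz":10}
    - {"hand":-0.9,"tx":0,"ty":0,"tz":0,"rx":0,"ry":0,"rz":10}
    - {"hand":-0.9,"tx":0,"ty":0,"tz":0,"rx":0,"ry":0,"rz":10}
    - {"hand":-0.9,"tx":0,"ty":0,"tz":0,"rx":0,"ry":0,"rz":10}
    - {"hand":-0.9,"tx":0,"ty":0,"tz":0,"rx":0,"ry":0,"rz":0}
    - {"hand":-0.9,"tx":0,"ty":0,"tz":-0.04,"rx":0,"ry":0,"rz":0}
    - {"hand":-0.9,"tx":0,"ty":0,"tz":-0.032,"rx":0,"ry":0,"rz":0}

```text
t: 61.7
eef_pos: [0.5107, -0.2647, 0.2106]
eef_rot: [[-0.0, 1.0, 0.03], [-0.0, 0.03, -1.0], [-1.0, -0.0, 0.0]]
force: [0.2, -0.4, -0.7]
grip_width: 0.0812
```

Emit:
play_rows:
  moves:
    - {"hand":-0.9,"tx":0,"ty":0,"tz":-0.002,"rx":0,"ry":0,"rz":0}
    - {"hand":-0.4,"tx":0,"ty":0,"tz":0,"rx":0,"ry":0,"rz":0}
    - {"hand":0,"tx":0,"ty":0,"tz":0,"rx":0,"ry":0,"rz":0}
    - {"hand":0.5,"tx":0,"ty":0,"tz":0,"rx":0,"ry":0,"rz":0}
    - {"hand":0.7,"tx":0,"ty":0,"tz":0,"rx":0,"ry":0,"rz":0}
    - {"hand":0.7,"tx":0,"ty":0,"tz":0,"rx":0,"ry":0,"rz":0}
    - {"hand":0.7,"tx":0,"ty":0,"tz":0,"rx":0,"ry":0,"rz":0}

```text
t: 62.58
eef_pos: [0.5114, -0.2646, 0.2113]
eef_rot: [[0.002, 0.999, 0.034], [-0.001, 0.034, -0.999], [-1.0, 0.002, 0.001]]
force: [-0.0, 3.5, 5.6]
grip_width: 0.0266
```

Emit:
play_rows:
  moves:
    - {"hand":0.7,"tx":0,"ty":0,"tz":0.035,"rx":0,"ry":0,"rz":0}
    - {"hand":0.7,"tx":-0.001,"ty":0,"tz":0.052,"rx":0,"ry":0,"rz":0}
    - {"hand":0.7,"tx":-0.001,"ty":0.05,"tz":0,"rx":0,"ry":0,"rz":0}
    - {"hand":0.7,"tx":0,"ty":0.05,"tz":0,"rx":0,"ry":0,"rz":0}
    - {"hand":0.7,"tx":0,"ty":0.05,"tz":0,"rx":0,"ry":0,"rz":0}
    - {"hand":0.7,"tx":0,"ty":0.029,"tz":0,"rx":0,"ry":0,"rz":0}
    - {"hand":0.7,"tx":0,"ty":0,"tz":-0.02,"rx":0,"ry":0,"rz":0}
    - {"hand":0.7,"tx":0,"ty":0,"tz":0,"rx":0,"ry":0,"rz":0}
  force: 25

```text
t: 63.58
eef_pos: [0.5084, -0.0855, 0.2753]
eef_rot: [[-0.003, 0.999, 0.035], [-0.001, 0.035, -0.999], [-1.0, -0.003, 0.001]]
force: [-0.5, 0.7, -0.3]
grip_width: 0.0251
```

Emit:
play_rows:
  moves:
    - {"hand":0.7,"tx":0,"ty":0,"tz":0,"rx":0,"ry":0,"rz":0}
    - {"hand":0.7,"tx":0,"ty":0,"tz":0,"rx":0,"ry":0,"rz":0}

```text
t: 63.82
eef_pos: [0.5091, -0.0862, 0.2778]
eef_rot: [[0.001, 0.999, 0.033], [-0.001, 0.033, -0.999], [-1.0, 0.001, 0.001]]
force: [0.0, 0.8, -0.9]
grip_width: 0.0249
```

Emit:
play_rows:
  moves:
    - {"hand":0.7,"tx":0.0006,"ty":0.0004,"tz":-0.022,"rx":0,"ry":0,"rz":0}
    - {"hand":0.7,"tx":0,"ty":0,"tz":-0.018,"rx":0,"ry":0,"rz":0}
    - {"hand":0.7,"tx":0,"ty":0,"tz":-0.01,"rx":0,"ry":0,"rz":0}
    - {"hand":0.7,"tx":0,"ty":0,"tz":0,"rx":0,"ry":0,"rz":0}

```text
t: 64.32
eef_pos: [0.5094, -0.0855, 0.2264]
eef_rot: [[-0.001, 0.999, 0.034], [-0.001, 0.034, -0.999], [-1.0, -0.001, 0.001]]
force: [0.2, 0.4, -0.2]
grip_width: 0.0255
```

Emit:
play_rows:
  moves:
    - {"hand":0.7,"tx":0,"ty":0,"tz":-0.008,"rx":0,"ry":0,"rz":0}
    - {"hand":0.7,"tx":0,"ty":0,"tz":-0.004,"rx":0,"ry":0,"rz":0}
    - {"hand":0.7,"tx":0,"ty":0,"tz":0,"rx":0,"ry":0,"rz":0}

```text
t: 64.7
eef_pos: [0.5102, -0.085, 0.2166]
eef_rot: [[0.003, 0.999, 0.035], [-0.0, 0.035, -0.999], [-1.0, 0.003, 0.0]]
force: [-1.5, 3.7, 6.0]
grip_width: 0.025
```

Emit:
play_rows:
  moves:
    - {"hand":0.5,"tx":0,"ty":0,"tz":0,"rx":0,"ry":0,"rz":0}
    - {"hand":0.1,"tx":0,"ty":0,"tz":0,"rx":0,"ry":0,"rz":0}
    - {"hand":-0.2,"tx":0,"ty":0,"tz":0,"rx":0,"ry":0,"rz":0}
    - {"hand":-0.2,"tx":0,"ty":0,"tz":0.03,"rx":0,"ry":0,"rz":0}
    - {"hand":-0.5,"tx":0,"ty":0,"tz":0.045,"rx":0,"ry":0,"rz":0}
    - {"hand":-0.9,"tx":-0.05,"ty":0.03,"tz":0,"rx":0,"ry":0,"rz":0}
    - {"hand":-0.9,"tx":-0.05,"ty":0.03,"tz":0,"rx":0,"ry":0,"rz":0}
    - {"hand":-0.9,"tx":-0.02,"ty":0.005,"tz":0,"rx":0,"ry":0,"rz":0}

```text
t: 65.7
eef_pos: [0.3879, -0.0196, 0.29]
eef_rot: [[0.001, 0.999, 0.036], [0.0, 0.036, -0.999], [-1.0, 0.001, -0.0]]
force: [1.0, -0.1, 0.3]
grip_width: 0.081
```

```bash
cat > m2.py <<'E'
from vis import *
import sys
n=sys.argv[1]
t=grab("top","top"+n);s=grab("side","side"+n);st=status.sense();print(st["eef_pos"])
h=cv2.cvtColor(up(s),cv2.COLOR_BGR2HSV)
m=((h[:,:,0]<16)&(h[:,:,1]>80)&(h[:,:,2]>25)).astype(np.uint8)*255
for c in blobs(s,m,40,600): 
    b=np.array(cv2.boundingRect(c))/4
    if 270<b[0]<350: print("side amber",b)
g=cv2.cvtColor(t,6).astype(float)
def edge(u,v0,v1): # first dark row going down (far rim) from v0
    c=g[v0:v1,u];i=np.where(c<115)[0][0];return v0+i-1+(c[i-1]-115)/(c[i-1]-c[i])
def nearb(u,v0,v1):
    c=g[v0:v1,u];i=np.where(c<100)[0][-1];return v0+i+(100-c[i])/(c[i+1]-c[i])
A=int(sys.argv[2]);B=int(sys.argv[3])
for u in(240,258,275,292):
    try: print(u,"far rim",onz("top",u,edge(u,A,B),.034)[:2],"near foot",onz("top",u,nearb(u,A,B),0)[:2])
    except Exception as e: print(u,e)
E
python3 m2.py 20 158 200; python3 -c "
import cv2,numpy as np
t=cv2.imread('pics/top20.png');s=cv2.imread('pics/side20.png')
cv2.imwrite('pics/c14.png',np.hstack([cv2.resize(t[110:210,205:315],None,fx=4,fy=4,interpolation=2)[:400],cv2.resize(s[160:250,235:325],None,fx=4,fy=4.4445,interpolation=2)[:400]]))"
```

```text
[ 0.3884 -0.0199  0.2905]
side amber [285.75 193.75  17.    13.25]
240 index 42 is out of bounds for axis 0 with size 42
258 index 42 is out of bounds for axis 0 with size 42
275 index 42 is out of bounds for axis 0 with size 42
292 index 42 is out of bounds for axis 0 with size 42
```

View pics/c14.png

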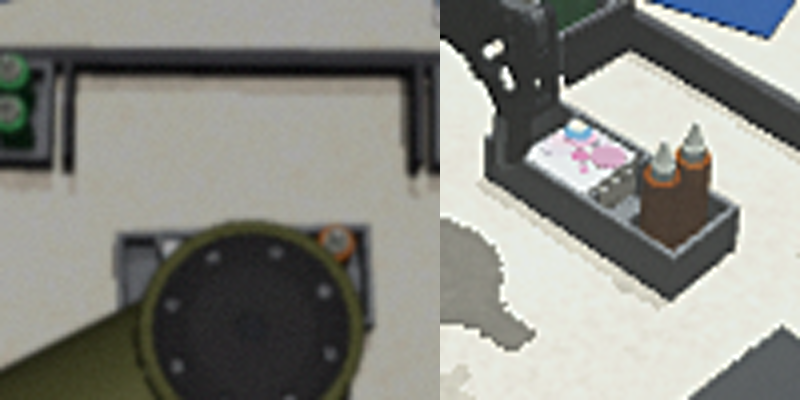

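Both bottles stand in the bay and the pile is flat: side crop shows bottles at (660,195) and (695,185) and the pile at (590,160). Measuring the rail line, then pushing with both open fingers on the near wall.

```bash
python3 - <<'E'
from vis import *
g=cv2.cvtColor(cv2.imread("pics/top20.png"),6).astype(float)
P=[];Q=[]
for u in range(230,304,4):
    c=g[118:145,u];i=np.where(c<90)[0];a,b=i[0],i[-1]
    v=118+b+(90-c[b])/(c[b+1]-c[b]);P.append(onz("top",u,v,0)[:2])
    v=118+a-1+(c[a-1]-90)/(c[a-1]-c[a]);Q.append(onz("top",u,v,.03)[:2])
P,Q=np.array(P),np.array(Q);f=np.polyfit(P[:,1],P[:,0],1);q=np.polyfit(Q[:,1],Q[:,0],1)
print("rail foot x at y=-.02",np.polyval(f,-.02),"yaw",-np.degrees(np.arctan(f[0])),"far top",np.polyval(q,-.02),-np.degrees(np.arctan(q[0])))
r=g[140];print([(u,int(r[u])) for u in list(range(218,232))+list(range(300,312))])
print(onz("top",223,140,.045),onz("top",307.5,140,.045))
E
```

```text
rail foot x at y=-.02 0.6830905821218924 yaw -0.34940536384005033 far top 0.6935397481516588 -0.5873887256863636
[(218, 79), (219, 136), (220, 96), (221, 53), (222, 27), (223, 70), (224, 147), (225, 168), (226, 167), (227, 165), (228, 165), (229, 167), (230, 165), (231, 167), (300, 166), (301, 164), (302, 164), (303, 165), (304, 154), (305, 106), (306, 76), (307, 40), (308, 23), (309, 45), (310, 60), (311, 68)]
[0.6346 0.0978 0.045 ] [ 0.6346 -0.141   0.045 ]
```

Emit:
play_rows:
  moves:
    - {"hand":-0.9,"tx":0.05,"ty":0.004,"tz":0,"rx":0,"ry":0,"rz":0}
    - {"hand":-0.9,"tx":0.01,"ty":0.004,"tz":-0.04,"rx":0,"ry":0,"rz":0}
    - {"hand":-0.9,"tx":0,"ty":0,"tz":-0.05,"rx":0,"ry":0,"rz":0}
    - {"hand":-0.9,"tx":0,"ty":0,"tz":-0.029,"rx":0,"ry":0,"rz":0}
    - {"hand":-0.9,"tx":0,"ty":0,"tz":0,"rx":0,"ry":0,"rz":0}
    - {"hand":-0.9,"tx":0,"ty":0,"tz":0,"rx":0,"ry":0,"rz":0}

```text
t: 66.55
eef_pos: [0.4505, -0.0125, 0.1725]
eef_rot: [[0.002, 0.999, 0.034], [-0.001, 0.034, -0.999], [-1.0, 0.002, 0.001]]
force: [-0.4, 0.5, -0.2]
grip_width: 0.0813
```

Emit:
play_rows:
  moves:
    - {"hand":-0.9,"tx":0.01,"ty":0,"tz":0,"rx":0,"ry":0,"rz":0}
    - {"hand":-0.9,"tx":0.008,"ty":0,"tz":0,"rx":0,"ry":0,"rz":0}
    - {"hand":-0.9,"tx":0.006,"ty":0,"tz":0,"rx":0,"ry":0,"rz":0}
    - {"hand":-0.9,"tx":0.006,"ty":0,"tz":0,"rx":0,"ry":0,"rz":0}
    - {"hand":-0.9,"tx":0.006,"ty":0,"tz":0,"rx":0,"ry":0,"rz":0}

```text
t: 67.18
eef_pos: [0.4844, -0.0128, 0.1709]
eef_rot: [[-0.007, 0.999, 0.033], [-0.002, 0.033, -0.999], [-1.0, -0.007, 0.002]]
force: [-15.8, -0.2, 11.1]
grip_width: 0.0811
```

Emit:
play_rows:
  moves:
    - {"hand":-0.9,"tx":0.008,"ty":0,"tz":0.0005,"rx":0,"ry":0,"rz":-0.2}
    - {"hand":-0.9,"tx":0.008,"ty":0,"tz":0.0005,"rx":0,"ry":0,"rz":-0.2}
    - {"hand":-0.9,"tx":0.008,"ty":0,"tz":0,"rx":0,"ry":0,"rz":-0.2}
    - {"hand":-0.9,"tx":0.008,"ty":0,"tz":0,"rx":0,"ry":0,"rz":-0.2}
    - {"hand":-0.9,"tx":0,"ty":0,"tz":0,"rx":0,"ry":0,"rz":0}

```text
t: 67.8
eef_pos: [0.517, -0.0128, 0.1709]
eef_rot: [[-0.005, 1.0, 0.019], [-0.002, 0.019, -1.0], [-1.0, -0.005, 0.002]]
force: [-5.5, -1.8, 0.6]
grip_width: 0.0811
```

```bash
cat > m3.py <<'E'
from vis import *
import sys
n=sys.argv[1];t=grab("top","top"+n);s=grab("side","side"+n);st=status.sense();print(st["eef_pos"],st["force"])
g=cv2.cvtColor(t,6).astype(float)
A,B=int(sys.argv[2]),int(sys.argv[3]);P=[]
for u in range(240,296,3):
    c=g[A:B,u];i=np.where(c<115)[0]
    if len(i)==0 or i[0]==0: continue
    i=i[0];v=A+i-1+(c[i-1]-115)/(c[i-1]-c[i]);P.append(onz("top",u,v,.034)[:2])
P=np.array(P)
f=np.polyfit(P[:,1],P[:,0],1);r=P[:,0]-np.polyval(f,P[:,1]);k=abs(r)<2*r.std()+1e-4;f=np.polyfit(P[k,1],P[k,0],1)
print("far face x at y=-.02",np.polyval(f,-.02),"yaw",-np.degrees(np.arctan(f[0])),len(P),r.std())
h=cv2.cvtColor(up(s),cv2.COLOR_BGR2HSV)
m=((h[:,:,0]<16)&(h[:,:,1]>80)&(h[:,:,2]>25)).astype(np.uint8)*255
for c in blobs(s,m,40,600):
    b=np.array(cv2.boundingRect(c))/4
    if 270<b[0]<370 and b[1]<225: print("amber",b)
E
python3 m3.py 21 136 175
```

```text
[ 0.5169 -0.0128  0.171 ] [-5.3425 -2.5621  0.7154]
far face x at y=-.02 0.5910281085226694 yaw 6.438456001294704 3 0.00020723159224620365
amber [294.75 188.    17.5   21.75]
```

```bash
python3 - <<'E'
from vis import *
g=cv2.cvtColor(cv2.imread("pics/top21.png"),6).astype(int)
for v in range(152,192,3): print(v,list(g[v,276:306]))
print([list(g[150:166,u]) for u in(240,246,252)])
E
```

```text
152 [np.int64(35), np.int64(40), np.int64(55), np.int64(68), np.int64(69), np.int64(61), np.int64(42), np.int64(24), np.int64(63), np.int64(137), np.int64(152), np.int64(153), np.int64(154), np.int64(148), np.int64(154), np.int64(152), np.int64(150), np.int64(149), np.int64(152), np.int64(149), np.int64(141), np.int64(146), np.int64(164), np.int64(173), np.int64(171), np.int64(171), np.int64(171), np.int64(170), np.int64(171), np.int64(162)]
155 [np.int64(67), np.int64(71), np.int64(66), np.int64(49), np.int64(31), np.int64(14), np.int64(15), np.int64(13), np.int64(30), np.int64(57), np.int64(97), np.int64(93), np.int64(84), np.int64(93), np.int64(92), np.int64(103), np.int64(108), np.int64(71), np.int64(35), np.int64(32), np.int64(61), np.int64(102), np.int64(150), np.int64(165), np.int64(172), np.int64(169), np.int64(170), np.int64(171), np.int64(172), np.int64(171)]
158 [np.int64(38), np.int64(24), np.int64(14), np.int64(11), np.int64(12), np.int64(14), np.int64(16), np.int64(15), np.int64(38), np.int64(68), np.int64(81), np.int64(91), np.int64(96), np.int64(94), np.int64(97), np.
[... 5012 characters left out ...]
(170), np.int64(172)]
[[np.int64(60), np.int64(69), np.int64(75), np.int64(79), np.int64(77), np.int64(79), np.int64(72), np.int64(69), np.int64(69), np.int64(65), np.int64(61), np.int64(59), np.int64(57), np.int64(56), np.int64(56), np.int64(50)], [np.int64(36), np.int64(48), np.int64(61), np.int64(67), np.int64(62), np.int64(46), np.int64(28), np.int64(14), np.int64(26), np.int64(32), np.int64(46), np.int64(51), np.int64(52), np.int64(49), np.int64(52), np.int64(51)], [np.int64(34), np.int64(36), np.int64(37), np.int64(36), np.int64(32), np.int64(33), np.int64(50), np.int64(72), np.int64(69), np.int64(54), np.int64(32), np.int64(14), np.int64(13), np.int64(19), np.int64(25), np.int64(36)]]
```

Emit:
play_rows:
  moves:
    - {"hand":-0.9,"tx":0.008,"ty":0,"tz":0,"rx":0,"ry":0,"rz":-0.2}
    - {"hand":-0.9,"tx":0.008,"ty":0,"tz":0,"rx":0,"ry":0,"rz":-0.2}
    - {"hand":-0.9,"tx":0.008,"ty":0,"tz":0,"rx":0,"ry":0,"rz":-0.2}
    - {"hand":-0.9,"tx":0.008,"ty":0,"tz":0,"rx":0,"ry":0,"rz":-0.2}
    - {"hand":-0.9,"tx":0.008,"ty":0,"tz":0,"rx":0,"ry":0,"rz":-0.2}
    - {"hand":-0.9,"tx":0.008,"ty":0,"tz":0,"rx":0,"ry":0,"rz":-0.2}
    - {"hand":-0.9,"tx":0.008,"ty":0,"tz":0,"rx":0,"ry":0,"rz":-0.2}
    - {"hand":-0.9,"tx":0,"ty":0,"tz":0,"rx":0,"ry":0,"rz":0}

```text
t: 68.9
eef_pos: [0.5731, -0.0127, 0.1709]
eef_rot: [[-0.004, 1.0, -0.005], [-0.001, -0.005, -1.0], [-1.0, -0.004, 0.001]]
force: [-4.3, -2.0, -0.1]
grip_width: 0.0811
```

Emit:
play_rows:
  moves:
    - {"hand":-0.9,"tx":0.006,"ty":0,"tz":0,"rx":0,"ry":0,"rz":0}
    - {"hand":-0.9,"tx":0.006,"ty":0,"tz":0,"rx":0,"ry":0,"rz":0}
    - {"hand":-0.9,"tx":0.005,"ty":0,"tz":0,"rx":0,"ry":0,"rz":0}
    - {"hand":-0.9,"tx":0,"ty":0,"tz":0,"rx":0,"ry":0,"rz":0}

```text
t: 69.4
eef_pos: [0.5897, -0.0127, 0.1709]
eef_rot: [[-0.005, 1.0, -0.005], [-0.001, -0.005, -1.0], [-1.0, -0.005, 0.002]]
force: [-6.6, -0.4, 2.0]
grip_width: 0.0812
```

Emit:
play_rows:
  moves:
    - {"hand":-0.9,"tx":0.004,"ty":0,"tz":0,"rx":0,"ry":0,"rz":0}
    - {"hand":-0.9,"tx":0.004,"ty":0,"tz":0,"rx":0,"ry":0,"rz":0}
    - {"hand":-0.9,"tx":0.002,"ty":0,"tz":0,"rx":0,"ry":0,"rz":0}
    - {"hand":-0.9,"tx":0,"ty":0,"tz":0,"rx":0,"ry":0,"rz":0}

```text
t: 69.9
eef_pos: [0.5994, -0.0127, 0.1709]
eef_rot: [[-0.006, 1.0, -0.005], [-0.002, -0.005, -1.0], [-1.0, -0.006, 0.002]]
force: [-9.8, -0.6, 3.3]
grip_width: 0.081
```

Emit:
play_rows:
  moves:
    - {"hand":-0.9,"tx":0.002,"ty":0,"tz":0,"rx":0,"ry":0,"rz":0}
    - {"hand":-0.9,"tx":0.002,"ty":0,"tz":0,"rx":0,"ry":0,"rz":0}
    - {"hand":-0.9,"tx":0,"ty":0,"tz":0,"rx":0,"ry":0,"rz":0}

```text
t: 70.28
eef_pos: [0.601, -0.0126, 0.1709]
eef_rot: [[-0.015, 1.0, -0.006], [-0.002, -0.006, -1.0], [-1.0, -0.015, 0.002]]
force: [-28.9, 4.1, 15.0]
grip_width: 0.0813
```

Emit:
play_rows:
  moves:
    - {"hand":-0.9,"tx":0.0015,"ty":0,"tz":0,"rx":0,"ry":0,"rz":0}
    - {"hand":-0.9,"tx":0,"ty":0,"tz":0,"rx":0,"ry":0,"rz":0}
    - {"hand":-0.9,"tx":0,"ty":0,"tz":0,"rx":0,"ry":0,"rz":0}

```text
t: 70.65
eef_pos: [0.6016, -0.0125, 0.1709]
eef_rot: [[-0.018, 1.0, -0.006], [-0.002, -0.006, -1.0], [-1.0, -0.018, 0.002]]
force: [-36.5, 6.2, 21.1]
grip_width: 0.0814
```

Emit:
play_rows:
  moves:
    - {"hand":-0.9,"tx":-0.02,"ty":0,"tz":0,"rx":0,"ry":0,"rz":0}
    - {"hand":-0.9,"tx":-0.05,"ty":0,"tz":0,"rx":0,"ry":0,"rz":0}
    - {"hand":-0.9,"tx":-0.05,"ty":0,"tz":0.02,"rx":0,"ry":0,"rz":0}
    - {"hand":-0.9,"tx":-0.05,"ty":0,"tz":0.03,"rx":0,"ry":0,"rz":0}
    - {"hand":-0.9,"tx":-0.05,"ty":0,"tz":0.03,"rx":0,"ry":0,"rz":0}
    - {"hand":-0.9,"tx":0,"ty":0,"tz":0,"rx":0,"ry":0,"rz":0}

```text
t: 71.4
eef_pos: [0.3849, -0.0125, 0.2579]
eef_rot: [[0.014, 1.0, -0.002], [0.006, -0.002, -1.0], [-1.0, 0.014, -0.006]]
force: [0.3, 0.1, -0.5]
grip_width: 0.0812
```

```bash
python3 - <<'E'
from vis import *
t=grab("top","top30");s=grab("side","side30");st=status.sense();print(st["eef_pos"],st["force"])
g=cv2.cvtColor(t,6).astype(int)
print("rows 118..160 per column")
for u in(228,234,240,257,275,288,294,300): print(u,g[118:162,u].tolist())
# near foot edge of the caddy
P=[]
for u in range(238,294,3):
    c=g[135:170,u].astype(float);i=np.where(c<85)[0][-1];v=135+i+(85-c[i])/(c[i+1]-c[i]);P.append(onz("top",u,v,0)[:2])
P=np.array(P);f=np.polyfit(P[:,1],P[:,0],1);r=P[:,0]-np.polyval(f,P[:,1]);print("near foot x at -.02",np.polyval(f,-.02),"yaw",-np.degrees(np.arctan(f[0])),r.std())
print("row147",[(u,int(g[147,u])) for u in list(range(228,244))+list(range(286,304))])
h=cv2.cvtColor(up(s),cv2.COLOR_BGR2HSV)
m=((h[:,:,0]<16)&(h[:,:,1]>80)&(h[:,:,2]>25)).astype(np.uint8)*255
for c in blobs(s,m,40,600): 
    b=np.array(cv2.boundingRect(c))/4
    if b[0]>270 and b[1]<240: print("amber",b)
E
```

```text
[ 0.386  -0.0122  0.2533] [-0.5368 -0.6409 -0.5587]
rows 118..160 per column
228 [164, 164, 163, 136, 77, 49, 47, 30, 14, 13, 46, 99, 137, 144, 151, 164, 166, 164, 165, 165, 167, 164, 165, 167, 163, 165, 166, 165, 165, 166, 164, 165, 166, 165, 166, 166, 165, 164, 163, 164, 165, 167, 166, 166]
234 [166, 166, 164, 143, 78, 52, 50, 43, 26, 20, 43, 91, 126, 133, 141, 155, 159, 157, 154, 158, 156, 155, 157, 155, 152, 158, 157, 157, 157, 157, 155, 156, 154, 155, 158, 165, 166, 165, 164, 163, 165, 166, 165, 167]
240 [165, 167, 164, 142, 78, 50, 59, 77, 77, 41, 20, 21, 40, 68, 76, 79, 90, 91, 93, 95, 94, 89, 95, 92, 95, 93, 94, 94, 96, 95, 92, 77, 35, 22, 64, 117, 143, 145, 146, 154, 162, 165, 166, 163]
257 [166, 166, 162, 146, 91, 54, 54, 72, 79, 84, 133, 162, 167, 161, 153, 150, 157, 157, 146, 136, 135, 135, 150, 165, 169, 167, 168, 168, 166, 151, 119, 83, 34, 19, 31, 83, 126, 137, 141, 149, 163, 163, 165, 163]
275 [165, 167, 167, 144, 93, 56, 56, 70, 81, 53, 22, 19, 42, 70, 77, 74, 83, 95, 99, 98, 98, 98, 95, 97, 94, 93, 95, 96, 96, 94, 93, 82, 47, 20, 35, 84, 137, 144, 141, 152, 161, 167
[... 502 characters left out ...]
164, 164, 162, 161, 161, 165, 165, 164, 165, 166, 165, 165, 166, 167, 164, 166, 166, 164, 165, 163, 163, 163, 163]
near foot x at -.02 0.6100771321912102 yaw -0.5666750295812498 0.00043997667272277355
row147 [(228, 166), (229, 165), (230, 163), (231, 166), (232, 168), (233, 166), (234, 157), (235, 114), (236, 88), (237, 75), (238, 83), (239, 94), (240, 95), (241, 94), (242, 93), (243, 93), (286, 26), (287, 23), (288, 23), (289, 25), (290, 36), (291, 67), (292, 90), (293, 98), (294, 87), (295, 59), (296, 54), (297, 91), (298, 132), (299, 159), (300, 165), (301, 165), (302, 164), (303, 164)]
amber [381.75 215.    20.    22.25]
amber [419.   194.5   20.    12.25]
amber [314.  177.5  16.   11. ]
```

```bash
python3 -c "
from rig import arm;print(arm.job_done())"
```

```text
the job is handed in; nothing more can be done
None
```

I handed the job in at about 71 s of the 210 s allowed. All four tiles are in the tile well, both amber bottles stand in the bay, and the caddy is against the stop rail.

- **Tiles:** The bottom tile came loose twice. It stayed on the mat at the first lift, because the grip was too high. At the first tilted entry it slipped out and fell flat into the well. I put the other three in on top, gripped all four again, lifted and tilted the pile about 6° in the mouth of the well, and let it down flat. The side view showed a pile about 27 mm tall in the hand there, so all four were held.
- **Bottles:** I squeezed each one along x to centre it, then gripped it along y and stood it in the bay.
- **Caddy:** I pushed its near wall with both open fingertips at once instead of corner by corner, turning it slightly to match the rail. It touched the rail at about 29 N, and I pressed to about 37 N to square it.

My last measurements put the caddy's far side within about 1 mm of the rail. Its yaw is -0.57°, against -0.35° to -0.59° for the rail (measured at its foot and its top edge). It sits in the middle of the bay to within a few millimetres. No gap between caddy and rail showed in the top view.

- **Not fully checked:** After the push the colour mask caught only part of the bottles, about as before the push. I last saw them clearly upright just before the push.
- **Possible doubt on step 1:** The first tilted entry, with the loose tile, may or may not have counted. The second was done with all four tiles held.

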